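# Clamp a guitar body and fit its pickups face up

### The arm

A 7-joint arm with a two-finger parallel gripper is mounted at the origin on the work surface. World frame = base frame: x ahead of the robot, y to its left, z up, the work surface at z = 0. Lengths are in mm, angles in degrees, forces in N, time in s.
With the tool pointing down it reaches from about 350 to 775 mm from the base axis. Payload 3.1 kg.
Tool frame: the origin (TCP) lies midway between the tips of the shut fingers; the grasp point (between the pads) lies behind it (robot.grip_point_offset is the z of the grasp point in the tool frame, in mm); z points along the fingers, y is the line along which they close (so a half turn about z gives the same grasp; the last joint's range is limited). The gripper opens to 85 mm and grips with 20 to 120 N. Pads are 22 mm wide; open, the fingers measure 114 mm over their backs; the gripper's body (76 mm by 85 mm) begins 54 mm behind the grasp point. The pads swing forward as they close: fully open they stand 13 mm farther back than shut.
Start: joints at [62.47, 17.813, 0.802, 86.603, -0.252, 75.585, -1.558], TCP at [233.703, -497.896, 231.304] pointing down, gripper open.
Joint ranges: [-154.91, 154.91], [-16.99, 109.72], [-72.82, 74.43], [7.12, 147.25], [-82.49, 262.49], [11.32, 116.49], [-174.64, 174.64]. Speed limits (degrees/s): [159.86, 159.86, 180, 180, 180, 180, 180].

### API

Orientations are given as [roll, pitch, yaw] about the fixed x, y, z axes, in that order (R = Rz(yaw) Ry(pitch) Rx(roll)).
In Python, from rig import sensors, snapshot, camera_model, robot, nets gives the robot as it stands.
- The arm moves only by the tool jog_arm, never from a script. Its argument "motion" is a list of rows, each a list of 5 numbers: the opening, from 0 (shut) to 1 (fully open), then the shift along the world's x, y, z normalised to -1 to 1, where 1 is 15 cm, then the turn about the world's z normalised to -1 to 1, where 1 is pi rad. In form: [[claw, tx, ty, tz, spin], ...]. A call has exactly 8 rows; each row shifts and turns the commanded pose from where the row before left it; what a row does not reach is not made up. A row lasts 1/8 s, in which the tool goes at most 62.5 mm and 10.7 degrees, less where a joint would pass 70% of its speed; a pose out of reach is approached as far as the arm can. A call with a number of a shift or a turn outside -1 to 1 is refused whole. A call with a gripper value outside its range is refused whole. The fingers move at their own pace and stop on an object; "squeeze" is the grip in N (left out, the last holds). Time passes only in rows, so rows that do not move let the fingers close, or fill a call up. It gives the time, the measured TCP pose, the force, the opening and the grip force at its end, in the units of the state.
- sensors.sense(): the state, without advancing time (a new reading comes with each control period).
- snapshot(name): name is "side" or "top"; returns the picture (480x640x3 uint8, red, green, blue); there is no depth.
- camera_model(name): a dict with "K" (3x3 intrinsics, pixels), "T" (4x4, takes a point from camera to world coordinates). Camera axes: x right, y down, z forward; pixel columns grow to the right and rows downward; lengths in mm; the calibration is good to about 2 mm. A picture is of the moment at which its call begins. camera_model takes no time and is no camera call.
- robot.sign_off(): hands the job in; it is judged then, once.
Trained networks look in the newest picture that a camera, given by its name, has taken for a name from the list of things; names that differ only in an ending like _2 or _b are one class to them, and where a whole thing is asked for, a point or a joint stands for the part that bears it (a point fixed in the world has none). Each returns a list of dicts, best first, with "confidence" (0 to 1); they miss things now and then, are a little off and sometimes report something else, mostly with a low value. They report only what shows in the picture. A call takes as long as a camera call. They do not tell look-alikes from the thing itself.
- nets.boxes_of(name, camera): "rect" ([left, top, width, height] in pixels, round what is visible of it).
- nets.silhouettes(name, camera): "mask" (480x640 bool, what is visible of it) and "rect" ([left, top, width, height] in pixels, round what is visible of it).
- nets.spot_point(name, camera): "uv" ([column, row] in pixels: a listed point, or the origin of a listed thing).
The state is a dict: "time": time; "joints": joint angles; "joint_velocities": joint speeds; "tau": joint torques, N m; "position": TCP position; "tcp_rot": TCP orientation; "contact_force": force on the tool from outside, world axes, zero at the start; "ft_torque": the same for the moment, N m; "grip_width": finger opening in mm; "grasp_force": force on a finger pad.
Only numpy, scipy, OpenCV 4.12 (cv2) and the standard library are available. Lean on these libraries where they do the work, as an engineer would, in place of code of your own. Each camera call takes 0.05 s, during which the arm holds its last target. There are 200 camera calls.

### The job

First fit the loose handle all the way down over the square spindle of the cam clamp and turn it clockwise until the cam is hard against the tail of the guitar body. Only then put every pickup from the wooden rack into a rout of its own in the guitar body, pole screws up and fully down on the rout floor; any rout will do. Finish with the handle taken off again and back on the bench beside the board, and leave the other things on the bench where they are.

Things in the scene. Friction and masses are not known exactly. Their poses are not given: they have to be found in the camera images.
- handle: steel clamp handle, 153 mm long: a square hub 40 x 40 x 34 mm high with a 19 mm square bore right through it, and a cross bar 15 mm wide (18 to 33 mm above the underside, reaching 76 mm from the centre to each side). Starts standing on its hub on the bench. Origin: centre of the hub's underside; x along the bar, y square to it, z up. About 0.3 kg
- spindle (a point): point on the cam clamp's axis level with the cam's flat top, where the handle's hub comes to rest (58 mm above the bench). The square spindle, 16 mm across its flats, rises 32 mm from here (the last 5 mm taper to 11 mm); x and y are square to its flats and turn with it, z up
- cam (a joint): turn of the cam clamp's spindle, rad; grows as it turns clockwise seen from above; 0 is fully open, 1.2 is the hard stop with the cam's rim against the tail of the guitar body. Turns with about 0.3 N m of friction and stays where it is left; the handle has about 0.2 rad of play either way on the spindle
- workboard: plywood board 350 x 550 x 18 mm screwed to the bench, carrying an amber guitar body 45 mm thick (top face 63 mm above the bench) and the cam clamp. Origin: centre of the board's underside; +y from tail to neck along the guitar's centre line, z up. Only the cam moves. Tail edge 48 mm from the spindle axis; a bridge (14 mm high) lies 59 mm from rout1's centre, towards the tail
- rout1 (a point): centre of the mouth of the rout nearest the tail, in the guitar body's top face: a rectangular pocket 88 mm (x) by 48 mm (y) and 16 mm deep; the x axis runs along the pocket's long side, z up. The three routs are 80 mm apart along y
- rout2 (a point): the same for the middle rout
- rout3 (a point): the same for the rout nearest the neck
- rack: wooden block 270 x 62 x 34 mm high, fixed, with three slots 90 mm apart along its length, each 46 mm (along the block, x) by 28 mm (y) and 24 mm deep. Origin: centre of the block's underside; x along its length, z up
- pickup1: soapbar pickup, a block 84 x 44 x 26 mm, 0.19 kg: white cover with a row of six pole screws on its face, metal back. Origin: its centre; x along its length, y across its width, z out of the pole-screw face. Starts standing on end, 24 mm deep in a rack slot, its face towards one long side of the rack or the other. Fully down in a rout its face stands 10 mm above the guitar's top. May be absent
- pickup2: another pickup, the same. May be absent
- pickup3: another pickup, the same. May be absent
- tape: roll of masking tape lying flat, 80 mm across, 24 mm high; leave alone
- glue: glue bottle, 54 mm across, 150 mm high; leave alone
- jar: glass jar, 68 mm across, 75 mm high; leave alone
- cup: clear plastic cup, 72 mm across, 55 mm high; leave alone
- screwdriver: screwdriver, 200 mm long, lying; leave alone
- nippers: wire nippers with red grips, about 150 mm long, lying; leave alone
Things that resemble listed ones, but are neither listed nor needed, are in the scene too. Several things have the shape of the handle; the one meant has the colours described above.

How it is judged:
By the outcome, as a careful person would: the job done as asked, in the order asked, and still so for the second after the job is handed in, with the robot touching nothing.
Of pickup1, pickup2, pickup3 only 2 to 3 are there at a start; the rules pass over those that are not, and their reading is None.
At some moment in a run one of handle, pickup1, pickup2, pickup3 may be knocked a few centimetres aside while the robot is not near it.
It also fails if it takes over 210 s, if anything falls off the work surface, if the arm or the gripper's body presses on something with over 40 N, if the wrist force passes 120 N, or if a joint passes its speed limit or range.

## Working session

There is one attempt and no reset: what is moved stays moved. The work goes in short steps, Python scripts to look and compute and a tool call to move; the robot and the scene stay as the last step left them, time stands still between calls to the robot, and variables do not carry over. Pictures are saved under pics/ and viewed, at most 14 in all, crops included, and the job is handed in when it is done.

Besides the shell and the picture viewer there is one more tool, called after "Emit:" as name([rows], argument=value, ...), one row to a line, values as JSON. jog_arm: Moves the arm, as the interface text tells. Scaled input: -1 to 1 covers 15 cm each way for a shift and pi rad each way for a turn. Its arguments: {"type":"object","properties":{"motion":{"type":"array","items":{"type":"array","items":{"type":"number","minimum":-1,"maximum":1}}},"squeeze":{"type":"number"}},"required":["motion"]}

```bash
mkdir -p pics; ls; python3 - <<'E'
from rig import sensors, snapshot, camera_model, robot, nets
import cv2, numpy as np
for c in("top","side"):
    im=snapshot(c); cv2.imwrite(f"pics/{c}0.png",im[...,::-1])
    m=camera_model(c); print(c,np.round(m["K"],1).tolist(),np.round(m["T"],3).tolist())
print(sensors.sense(), robot.grip_point_offset)
E
```

```text
pics
top [[491.3, 0.0, 315.3], [0.0, 491.3, 244.4], [0.0, 0.0, 1.0]] [[-0.02, -0.996, 0.084, 395.415], [-1.0, 0.02, 0.002, -65.898], [-0.003, -0.084, -0.996, 1319.018], [0.0, 0.0, 0.0, 1.0]]
side [[463.3, 0.0, 325.5], [0.0, 463.3, 238.3], [0.0, 0.0, 1.0]] [[-0.851, -0.343, 0.398, 35.271], [-0.525, 0.573, -0.629, 651.48], [-0.012, -0.744, -0.668, 830.934], [0.0, 0.0, 0.0, 1.0]]
{'time': 0.1, 'joints': array([62.46924769, 17.85752525,  0.80005462, 86.68431875, -0.25161825,
       75.58481904, -1.55966922]), 'joint_velocities': array([ 0.02124794, -0.09253703,  0.00056676, -0.31640526, -0.03908256,
        0.0481405 ,  0.02350548]), 'tau': array([ 1.00870846e-03, -3.80851400e+01,  1.46868266e-01, -2.31241983e+01,
        1.23353038e-02,  8.09000863e-03,  5.33730329e-06]), 'position': array([ 233.40930861, -497.27645512,  230.30272385]), 'tcp_rot': array([-1.79875198e+02,  5.16973316e-03,  2.51464016e+01]), 'contact_force': array([ 6.11239690e-01, -1.67372812e-01, -3.05082288e-04]), 'ft_torque': array([ 0.04744459,  0.02145367, -0.00694428]), 'grasp_force': 0.0, 'grip_width': 85.55992507007463} -18.700000000000003
```

View pics/top0.png

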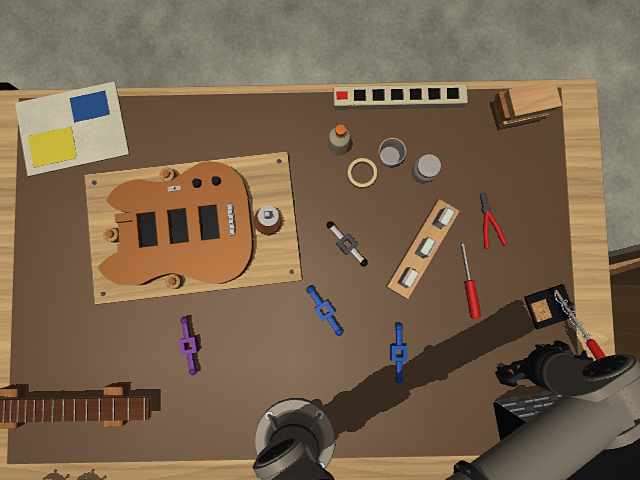

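View pics/side0.png

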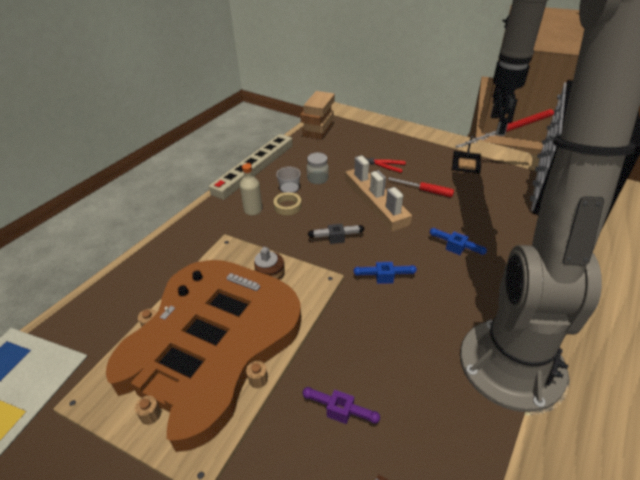

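Handle look-alikes in the top view: steel with a dark hub at (347,243), blue at (325,310), blue at (399,352), purple at (189,345). The description is of steel, so (347,243) is the handle. The rack is near (424,250) with 3 pickups, and the spindle is at (268,217). I'll check with a close crop.

```bash
cat > h.py <<'E'
from rig import sensors, snapshot, camera_model, robot, nets
import cv2, numpy as np
def onplane(c,uv,z):
    m=camera_model(c);K,T=np.array(m["K"]),np.array(m["T"])
    d=T[:3,:3]@np.linalg.solve(K,[uv[0],uv[1],1.]);o=T[:3,3]
    return o+d*(z-o[2])/d[2]
def proj(c,p):
    m=camera_model(c);K,T=np.array(m["K"]),np.array(m["T"])
    q=K@(T[:3,:3].T@(np.asarray(p,float)-T[:3,3])); return q[:2]/q[2]
def crop(c,u,v,w,h,s,name,im=None):
    im=snapshot(c) if im is None else im
    a=im[v:v+h,u:u+w,::-1]; cv2.imwrite("pics/"+name,cv2.resize(a,None,fx=s,fy=s,interpolation=cv2.INTER_CUBIC)); return im
E
python3 - <<'E'
from h import *
Z=dict(handle=0,spindle=58,rout1=63,rout2=63,rout3=63,rack=0,pickup1=52,workboard=0)
for c in("top","side"):
    snapshot(c)
    for n,z in Z.items():
        for r in nets.spot_point(n,c):
            if r["confidence"]>.25: print(c,n,round(r["confidence"],2),np.round(r["uv"],1),np.round(onplane(c,r["uv"],z)[:2],1))
a=snapshot("top");b=snapshot("side")
A=cv2.resize(a[185:305,320:470,::-1],(800,640)[:2] and (750,600),interpolation=cv2.INTER_CUBIC)
cv2.imwrite("pics/c1.png",A)
B1=cv2.resize(b[145:225,335:425,::-1],(450,400),interpolation=cv2.INTER_CUBIC)
B2=cv2.resize(b[210:290,230:300,::-1],(350,400),interpolation=cv2.INTER_CUBIC)
B3=cv2.resize(a[195:240,245:295,::-1],(220,198),interpolation=cv2.INTER_CUBIC)
o=np.zeros((600,800,3),np.uint8);o[:400,:450]=B1;o[:400,450:]=B2;o[400:598,:220]=B3;o[400:600,230:430]=cv2.resize(a[190:230,330-5:365+0,::-1],(200,200))
cv2.imwrite("pics/c2.png",o)
E
```

```text
top handle 0.79 [325.6 312.5] [324.4 -87.6]
top handle 0.7 [192.4 340.7] [257.1 267.2]
top handle 0.65 [343. 245.] [ 503.8 -138.4]
top handle 0.64 [407.7 279. ] [ 409.1 -309.3]
top handle 0.56 [394.9 348. ] [ 227.7 -269. ]
top spindle 0.84 [270.1 213.5] [584.7  51.6]
top rout1 0.75 [176.4 227. ] [553.7 292.9]
top rout1 0.7 [207.4 221.3] [566.9 213. ]
top rout1 0.68 [146.  230.4] [546.5 371.2]
top rout1 0.57 [269.3 217.2] [574.4  53.3]
top rout1 0.4 [346.4 247.3] [ 492.6 -143.5]
top rout2 0.75 [176.4 227. ] [553.7 292.9]
top rout2 0.7 [207.4 221.3] [566.9 213. ]
top rout2 0.68 [146.  230.4] [546.5 371.2]
top rout2 0.57 [269.3 217.2] [574.4  53.3]
top rout2 0.4 [346.4 247.3] [ 492.6 -143.5]
top rout3 0.75 [176.4 227. ] [553.7 292.9]
top rout3 0.7 [207.4 221.3] [566.9 213. ]
top rout3 0.68 [146.  230.4] [546.5 371.2]
top rout3 0.57 [269.3 217.2] [574.4  53.3]
top rout3 0.4 [346.4 247.3] [ 492.6 -143.5]
top rack 0.75 [420.5 248.6] [ 489.9 -346.6]
top pickup1 0.69 [440.3 217.4] [ 566.4 -390. ]
top pickup1 0.68 [426.  249.9] [ 482.6 -349.6]
top pickup1 0.66 [403.6 277.3] [ 413.1 -289.3]
to
[... 298 characters left out ...]
356.5] [553.3 364.6]
side rout1 0.91 [225.4 303.1] [567.7 216.4]
side rout1 0.68 [201.9 330.4] [561.  296.7]
side rout2 0.97 [180.6 356.5] [553.3 364.6]
side rout2 0.91 [225.4 303.1] [567.7 216.4]
side rout2 0.68 [201.9 330.4] [561.  296.7]
side rout3 0.97 [180.6 356.5] [553.3 364.6]
side rout3 0.91 [225.4 303.1] [567.7 216.4]
side rout3 0.68 [201.9 330.4] [561.  296.7]
side rack 0.92 [378.5 199.9] [ 485.  -356.8]
side rack 0.46 [228.3 301.7] [608.4 174. ]
side pickup1 0.85 [360.4 171.4] [ 567.1 -392.1]
side pickup1 0.74 [376.  185.6] [ 493.7 -350.8]
side pickup1 0.72 [396.7 202.6] [ 408.5 -308.3]
side pickup1 0.53 [288.4 205.2] [ 657.6 -146.1]
side workboard 0.85 [216.2 336.9] [565.3 264.4]
```

View pics/c1.png

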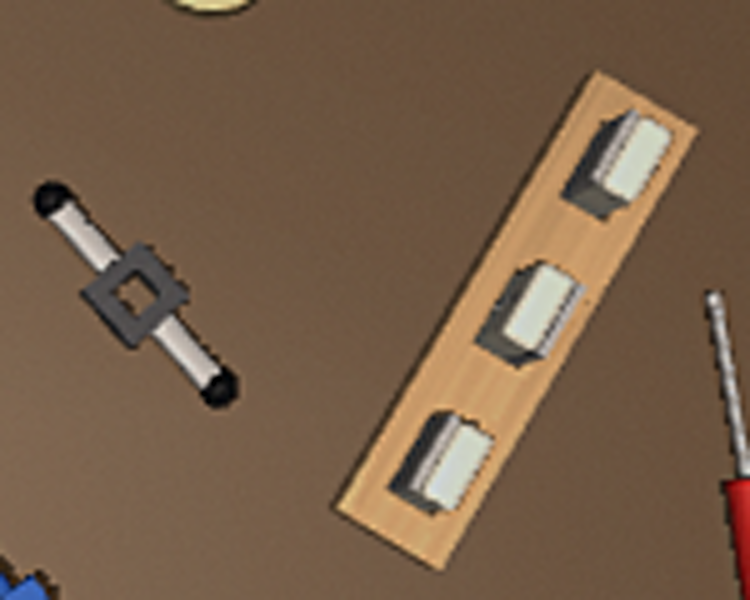

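View pics/c2.png

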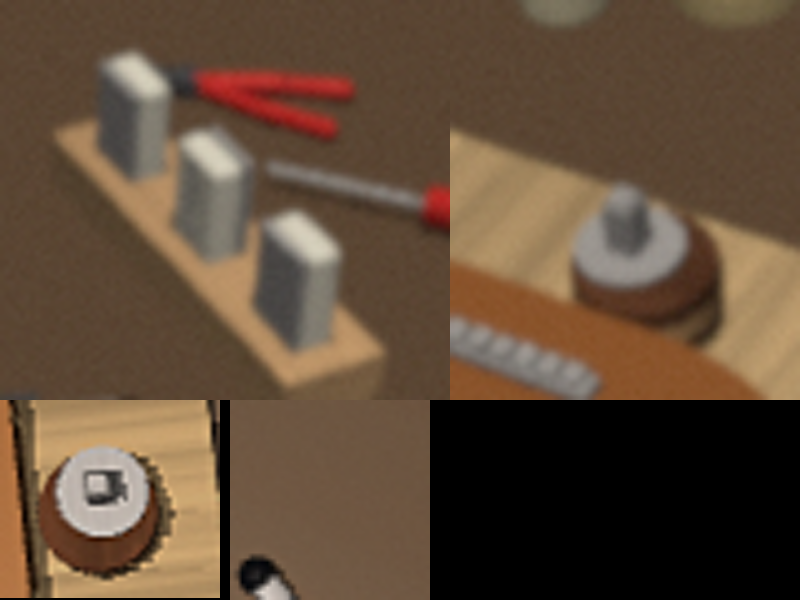

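The close crop confirms the steel handle: dark square hub, light bar, at about (347,243.6). In the rack, the far and near pickups have the metal back strip on the left (board side) and the middle one has it on the right. Next I'll measure precisely by segmentation.

```bash
cat > meas.py <<'E'
from h import *
def mask(name,c,near,tol=25):
    best=None
    for r in nets.silhouettes(name,c):
        m=r["mask"].astype(np.uint8)
        if m.sum()<10: continue
        v,u=np.nonzero(m); 
        if np.hypot(u.mean()-near[0],v.mean()-near[1])<tol and (best is None): best=m
    return best
def handle(near3,h=25.5,cams=("top","side")):
    out={}
    for c in cams:
        im=snapshot(c); m=mask("handle",c,proj(c,near3))
        if m is None: print(c,"none"); continue
        v,u=np.nonzero(m); P=np.array([onplane(c,(a,b),h)[:2] for a,b in zip(u,v)])
        ctr=P.mean(0); w,V=np.linalg.eigh(np.cov((P-ctr).T)); a=V[:,1]; t=(P-ctr)@a
        mid=ctr+a*(t.max()+t.min())/2
        out[c]=(ctr,mid,np.degrees(np.arctan2(a[1],a[0]))%180,t.max()-t.min(),len(u))
        print(c,"ctr",np.round(ctr,1),"mid",np.round(mid,1),"ang",round(out[c][2],1),"len",round(out[c][3]),len(u))
    return out
E
python3 - <<'E'
from meas import *
handle((495,-145,25))
a=cv2.imread("pics/top0.png");b=cv2.imread("pics/side0.png")
# routs: dark pixels
hsv=cv2.cvtColor(a,cv2.COLOR_BGR2HSV)
for c,im,pts in(("top",a,[(208,222),(178,226),(147,230)]),("side",b,[(228,303),(205,331),(181,361)])):
    g=im.max(2)
    n,l,s,ce=cv2.connectedComponentsWithStats((g<90).astype(np.uint8))
    for u,v in pts:
        k=l[v,u]
        cnt,_=cv2.findContours((l==k).astype(np.uint8),cv2.RETR_EXTERNAL,cv2.CHAIN_APPROX_NONE)
        P=np.array([onplane(c,q[0],63)[:2] for q in cnt[0]],np.float32)
        (cx,cy),(w,hh),an=cv2.minAreaRect(P); print(c,"rout",s[k][4],round(cx,1),round(cy,1),round(w+2.6,1),round(hh+2.6,1),round(an,1))
# rack & workboard
for n,z,near in(("rack",34,(490,-350,34)),("workboard",18,(560,264,40))):
  for c in("top","side"):
    snapshot(c);m=mask(n,c,proj(c,near),40)
    if m is None: print(n,c,None);continue
    cnt=max(cv2.findContours(m,cv2.RETR_EXTERNAL,cv2.CHAIN_APPROX_NONE)[0],key=len)
    P=np.array([onplane(c,q[0],z)[:2] for q in cnt],np.float32)
    print(n,c,[np.round(x,1) for x in cv2.minAreaRect(P)])
A=cv2.resize(a[203:231,255:283],(400,400),interpolation=cv2.INTER_NEAREST)
B=cv2.resize(b[240:285,245:290],(400,400),interpolation=cv2.INTER_NEAREST)
cv2.imwrite("pics/sp.png",np.hstack([A,B]))
E
```

```text
top ctr [ 504.4 -146.6] mid [ 504. -147.] ang 40.3 len 146 438
side ctr [ 504.2 -141.9] mid [ 503.  -142.9] ang 41.2 len 151 592
top rout 625 565.5 210.7 90.3 50.3 5.5
top rout 629 557.6 290.3 90.7 50.2 5.5
top rout 634 549.9 370.0 91.6 50.5 5.6
side rout 631 564.8 212.3 88.8 47.1 5.7
side rout 754 557.2 291.9 88.9 47.7 5.6
side rout 913 549.4 371.1 89.1 48.9 4.9
rack top [array([ 488.4, -345.8]), array([ 68.9, 271.3]), np.float64(57.6)]
rack side [array([ 482.3, -325.4]), array([ 84.8, 299.7]), np.float64(58.6)]
workboard top [array([559.2, 263.7]), array([352.8, 551.1]), np.float64(5.6)]
workboard side [array([567.6, 268. ]), array([376.8, 554.3]), np.float64(5.6)]
```

View pics/sp.png

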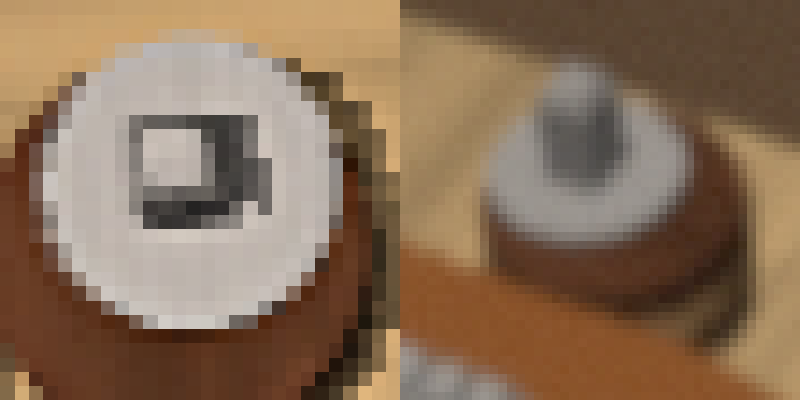

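Emit:
jog_arm([
  [0.8,0.225,0.294,-0.09,0.011],
  [0.8,0.225,0.294,-0.09,0.011],
  [0.8,0.225,0.294,-0.09,0.011],
  [0.8,0.225,0.294,-0.09,0.011],
  [0.8,0.225,0.294,-0.09,0.011],
  [0.8,0.225,0.294,-0.09,0.011],
  [0.8,0.225,0.294,-0.09,0.011],
  [0.8,0.225,0.294,-0.09,0.01],
], squeeze=60)

```text
time: 2.7
position: [504.8, -144.0, 123.2]
tcp_rot: [179.9, -0.0, 40.8]
contact_force: [0.7, -0.1, -0.0]
grip_width: 68.1
grasp_force: 0.0
```

Emit:
jog_arm([
  [0.8,-0.005,-0.007,-0.26,0],
  [0.8,0,0,-0.26,0],
  [0.8,0,0,-0.16,0],
  [0.8,0,0,-0.1,0],
  [0.4,0,0,0,0],
  [0.4,0,0,0,0],
  [0.3,0,0,0,0],
  [0.3,0,0,0,0],
], squeeze=60)

```text
time: 3.7
position: [503.9, -146.4, 7.3]
tcp_rot: [179.9, -0.1, 40.8]
contact_force: [-0.1, -0.7, 2.0]
grip_width: 39.3
grasp_force: 62.0
```

Emit:
jog_arm([
  [0.3,0,0,0,0],
  [0.3,0,0,0,0],
  [0.3,0,0,0.1,0],
  [0.3,0,0,0.3,0],
  [0.3,0,0,0.3,0],
  [0.3,0,0,0.3,0],
  [0.3,0,0,0,0],
  [0.3,0,0,0,0],
])

```text
time: 4.7
position: [501.4, -145.8, 155.1]
tcp_rot: [-179.9, 0.1, 40.8]
contact_force: [-0.7, -0.5, -4.6]
grip_width: 39.0
grasp_force: 61.7
```

```bash
python3 - <<'E'
from meas import *
s=sensors.sense();print(s["position"],s["tcp_rot"],s["grip_width"],s["grasp_force"],s["contact_force"],s["joints"])
a=snapshot("top");b=snapshot("side")
u,v=proj("top",s["position"]).astype(int);p,q=proj("side",s["position"]).astype(int);print(u,v,p,q)
A=cv2.resize(a[v-50:v+50,u-50:u+50,::-1],(400,400));B=cv2.resize(b[q-50:q+50,p-50:p+50,::-1],(400,400))
cv2.imwrite("pics/g1.png",np.hstack([A,B]))
# spindle from tip top-camera
print(onplane("top",(266.6,213.5),90),onplane("top",(267.5,215.5),58))
E
```

```text
[ 501.42988919 -145.80898475  155.11458982] [-1.79853561e+02  1.09432903e-01  4.08112319e+01] 39.009950147846645 61.67787462472916 [-0.67297826 -0.47728631 -4.56337359] [ 27.26239944  18.88832629 -16.43546827  97.04356808   5.79367148
  65.08409416 -39.98561566]
349 240 337 192
[580.06335562  57.45373577  90.        ] [579.59850808  58.39368953  58.        ]
```

View pics/g1.png

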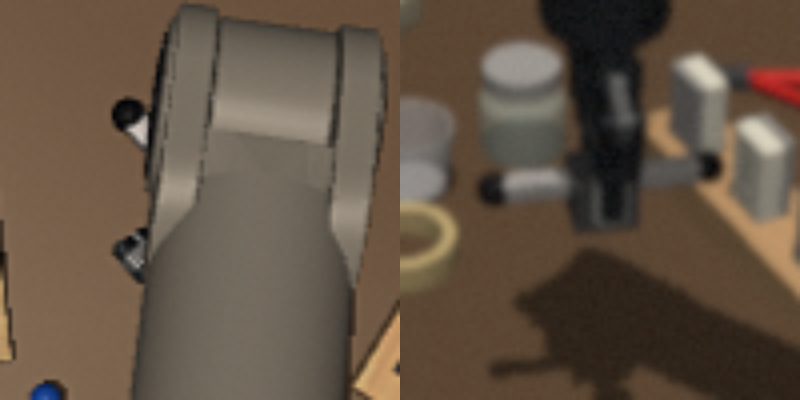

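The handle is held: its bar ends show in the side view at about (310,189) and (364.5,183.5), level. Next I'll get the in-hand offset and the spindle position from the side camera.

```bash
python3 - <<'E'
from meas import *
b=snapshot("side"); s=sensors.sense(); P=s["position"]; zb=P[2]-7.3+25.5
c=np.cos(np.radians(40.8)),np.sin(np.radians(40.8)); ax=np.array([*c]); n=np.array([-ax[1],ax[0]])
for m in [r["mask"] for r in nets.silhouettes("handle","side") if r["rect"][1]<215 and 290<r["rect"][0]<330]:
    v,u=np.nonzero(m); Q=np.array([onplane("side",(i,j),zb)[:2]-P[:2] for i,j in zip(u,v)]); t=Q@ax; print("net t",t.min(),t.max(),(t.min()+t.max())/2,len(u))
g=b.max(2).astype(int)
for (u,v) in((310,189),(364,183)):
    w=g[v-8:v+9,u-8:u+9]; k=w<45; vv,uu=np.nonzero(k); uv=(uu.mean()+u-8,vv.mean()+v-8); q=onplane("side",uv,zb)[:2]-P[:2]; print(uv,k.sum(),"along",q@ax,"across",q@n)
# predicted pixel of spindle for candidates
for p in((580,57.5),(577,60),(580,60),(577,57)): print(p,proj("side",(*p,90)),proj("side",(*p,58)),proj("top",(*p,90)),proj("top",(*p,58)))
r1=np.array([565.2,211.5]);d=np.array([.097,-.9953])
for L in(150,153,156): print(L,r1+d*L)
E
```

```text
net t -72.93313190899383 78.18767861874058 2.627273354873374 378
(np.float64(309.258064516129), np.float64(189.19354838709677)) 31 along 70.00698182024523 across -0.44288659915218076
(np.float64(364.0), np.float64(182.89473684210526)) 19 along -65.79980323489288 across -3.0486724605046045
(580, 57.5) [264.46516252 248.66556003] [265.79906504 258.43841749] [266.58196801 213.52523197] [267.8431754  215.33942186]
(577, 60) [264.83979865 249.74583479] [266.16979302 259.52227746] [265.60546281 214.72270489] [266.89139487 216.50723164]
(580, 60) [263.81514705 249.29281769] [265.16351752 259.06746568] [265.59218425 213.54503172] [266.87819388 215.35871954]
(577, 57) [265.61866431 248.99172705] [266.93133703 258.76604333] [266.79344599 214.698945  ] [268.04960335 216.48407423]
150 [579.75   62.205]
153 [580.041   59.2191]
156 [580.332   56.2332]
```

Emit:
jog_arm([
  [0.3,0.066,0.168,0,0.038],
  [0.3,0.066,0.168,0,0.038],
  [0.3,0.066,0.168,0,0.038],
  [0.3,0.066,0.168,0,0.038],
  [0.3,0.066,0.168,0,0.038],
  [0.3,0.066,0.168,0,0.038],
  [0.3,0.066,0.168,0,0.038],
  [0.3,0.066,0.168,0,0.038],
])

```text
time: 5.9
position: [581.7, 56.0, 154.9]
tcp_rot: [-179.8, -0.0, 95.7]
contact_force: [0.5, 0.1, -4.4]
grip_width: 38.7
grasp_force: 61.6
```

Emit:
jog_arm([
  [0.3,0,0,-0.1,0],
  [0.3,0,0,-0.1,0],
  [0.3,0,0,0,0],
  [0.3,0,0,0,0],
  [0.3,0,0,0,0],
  [0.3,0,0,0,0],
  [0.3,0,0,0,0],
  [0.3,0,0,0,0],
])

```text
time: 6.9
position: [582.2, 55.5, 126.5]
tcp_rot: [180.0, 0.0, 95.5]
contact_force: [-0.7, 0.8, -3.0]
grip_width: 38.5
grasp_force: 61.5
```

```bash
python3 - <<'E'
from meas import *
b=snapshot("side");a=snapshot("top"); s=sensors.sense(); P=s["position"]; print(P,s["tcp_rot"],s["contact_force"],s["joints"])
p,q=proj("side",P).astype(int)
u,v=proj("top",P).astype(int)
cv2.imwrite("pics/g2.png",np.hstack([cv2.resize(b[q-40:q+40,p-40:p+40,::-1],(400,400),interpolation=cv2.INTER_CUBIC),cv2.resize(a[v-40:v+40,u-40:u+40,::-1],(400,400))])); print(p,q,u,v)
E
```

```text
[582.16005706  55.47142702 126.33873893] [1.79995447e+02 3.63903321e-03 9.55306674e+01] [-0.09596012  0.4422336  -3.3340353 ] [ 13.575491    29.29993569 -29.75552801  88.92716783  15.43672051
  65.88866686 -13.82695531]
262 236 265 210
```

View pics/g2.png

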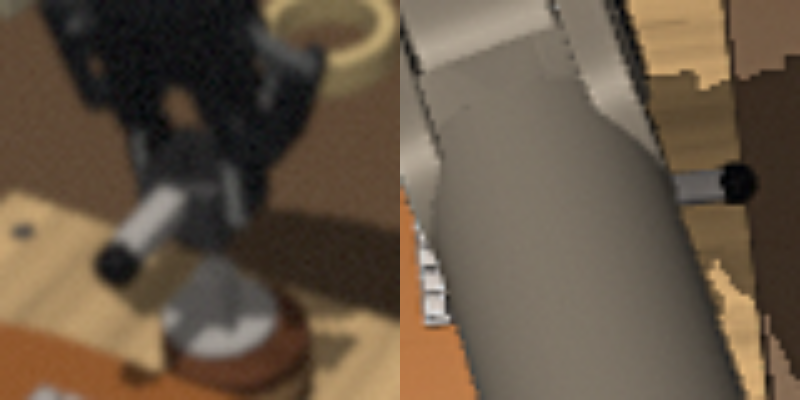

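```bash
python3 - <<'E'
from meas import *
a=snapshot("top");b=snapshot("side")
ax=np.array([np.cos(np.radians(95.5)),np.sin(np.radians(95.5))])
P=sensors.sense()["position"]
for c,im,(u,v),sg in(("top",a,(292,206),-1),("side",b,(245,248),1)):
    g=im.max(2); w=g[v-6:v+7,u-6:u+7]<45; vv,uu=np.nonzero(w); uv=(uu.mean()+u-6,vv.mean()+v-6)
    q=onplane(c,uv,144.5)[:2]; print(c,uv,w.sum(),q,"centre est",q-sg*68*ax, "rel TCP",q-sg*68*ax-P[:2])
E
```

```text
top (np.float64(292.4807692307692), np.float64(206.34615384615384)) 52 [588.04730076 -10.73711113] centre est [581.52978959  56.94983036] rel TCP [-0.62333102  1.46747196]
side (np.float64(245.225), np.float64(248.9)) 40 [575.36635559 123.3278641 ] centre est [581.88386677  55.64092261] rel TCP [-0.26925385  0.15856421]
```

Emit:
jog_arm([
  [0.3,-0.012,0.005,0,0],
  [0.3,0,0,-0.1,0],
  [0.3,0,0,-0.08,0],
  [0.3,0,0,-0.02,0],
  [0.3,0,0,-0.02,0],
  [0.3,0,0,-0.02,0],
  [0.3,0,0,0,0],
  [0.3,0,0,0,0],
])

```text
time: 8.1
position: [580.6, 56.3, 90.6]
tcp_rot: [180.0, -0.0, 95.5]
contact_force: [0.5, 0.3, -2.4]
grip_width: 39.1
grasp_force: 61.6
```

Emit:
jog_arm([
  [0.3,0,0,-0.03,0],
  [0.3,0,0,-0.03,0],
  [0.3,0,0,-0.03,0],
  [0.3,0,0,-0.03,0],
  [0.3,0,0,-0.03,0],
  [0.3,0,0,-0.015,0],
  [0.3,0,0,0,0],
  [0.3,0,0,0,0],
])

```text
time: 9.1
position: [580.5, 56.2, 65.6]
tcp_rot: [180.0, -0.0, 95.5]
contact_force: [1.2, 0.4, -3.3]
grip_width: 38.8
grasp_force: 61.6
```

Emit:
jog_arm([
  [0.3,0,0,-0.007,0],
  [0.3,0,0,0,-0.045],
  [0.3,0,0,0,-0.045],
  [0.3,0,0,0,-0.045],
  [0.3,0,0,0,-0.045],
  [0.3,0,0,0,-0.045],
  [0.3,0,0,0,-0.045],
  [0.3,0,0,0,-0.045],
])

```text
time: 10.1
position: [578.9, 56.5, 65.3]
tcp_rot: [-179.9, 0.1, 38.7]
contact_force: [-4.9, -0.7, 3.9]
grip_width: 38.8
grasp_force: 62.3
```

```bash
python3 - <<'E'
from meas import *
s=sensors.sense();print(s["position"],s["tcp_rot"],s["contact_force"],s["ft_torque"],s["joints"])
E
```

```text
[578.94157502  56.54237031  65.34950799] [-1.79939714e+02  1.36750031e-01  3.86829478e+01] [-4.85904814 -0.74260961  3.8981702 ] [-0.08785535  0.91834833  0.3458601 ] [  3.66277125  30.61980594 -15.38835536  93.4385856    9.25430562
  57.34249228 -66.02443273]
```

Emit:
jog_arm([
  [0.3,0,0,0,-0.02],
  [0.3,0,0,0,-0.02],
  [0.3,0,0,0,-0.02],
  [0.3,0,0,0,-0.02],
  [0.3,0,0,0,-0.02],
  [0.3,0,0,0,-0.015],
  [0.3,0,0,0,0],
  [0.3,0,0,0,0],
])

```text
time: 11.1
position: [578.7, 57.1, 65.4]
tcp_rot: [-179.9, 0.2, 18.2]
contact_force: [-6.1, 0.5, 4.4]
grip_width: 39.0
grasp_force: 62.5
```

```bash
python3 - <<'E'
from meas import *
s=sensors.sense();print(s["position"],s["tcp_rot"],s["contact_force"],s["ft_torque"],s["joints"])
E
```

```text
[578.68083945  57.06363817  65.39258727] [-1.79942770e+02  1.62725464e-01  1.82249905e+01] [-6.0763536   0.45607689  4.4271362 ] [-0.11344206  1.00220511  0.17791073] [  0.33877386  30.14612599 -10.70674916  93.58820541   6.34881487
  57.03243103 -84.20273055]
```

Emit:
jog_arm([
  [0.3,0,0,0,-0.012],
  [0.3,0,0,0,-0.012],
  [0.3,0,0,0,-0.012],
  [0.3,0,0,0,-0.012],
  [0.3,0,0,0,0],
  [0.3,0,0,0,0],
  [0.3,0,0,0,0],
  [0.3,0,0,0,0],
])

```text
time: 12.1
position: [578.6, 57.2, 65.4]
tcp_rot: [-180.0, 0.2, 9.7]
contact_force: [-5.8, 0.1, 5.0]
grip_width: 39.2
grasp_force: 62.6
```

```bash
python3 - <<'E'
from meas import *
s=sensors.sense();print(s["position"],s["tcp_rot"],s["contact_force"],s["ft_torque"],s["joints"])
E
```

```text
[578.6054336   57.23616639  65.38495258] [-1.79980716e+02  1.76449264e-01  9.71976677e+00] [-5.76576359  0.1412921   5.03785434] [-0.07214976  1.03781454  0.59520214] [ -1.06942748  29.99291608  -8.7584326   93.65180848   5.19228102
  56.93048188 -91.80213084]
```

Emit:
jog_arm([
  [0.3,0,0,0,-0.012],
  [0.3,0,0,0,-0.012],
  [0.3,0,0,0,-0.012],
  [0.3,0,0,0,-0.012],
  [0.3,0,0,0,0],
  [0.3,0,0,0,0],
  [0.3,0,0,0,0],
  [0.3,0,0,0,0],
])

```text
time: 13.1
position: [578.8, 57.6, 65.4]
tcp_rot: [180.0, 0.1, 1.3]
contact_force: [-6.1, -0.3, 4.6]
grip_width: 39.1
grasp_force: 64.6
```

```bash
python3 - <<'E'
from meas import *
s=sensors.sense();print(s["position"],s["tcp_rot"],s["contact_force"],s["ft_torque"],s["joints"])
E
```

```text
[578.75407855  57.57925391  65.35808251] [1.79955649e+02 1.49010371e-01 1.33035505e+00] [-6.06180691 -0.25003483  4.63664628] [-0.12706503  1.01484619  1.68783123] [ -2.50132328  29.86993501  -6.82628855  93.70959821   4.08653848
  56.816655   -99.34575629]
```

Emit:
jog_arm([
  [0.3,0,0,0,0.02],
  [0.3,0,0,0,0.02],
  [0.3,0,0,0.007,0],
  [0.55,0,0,0,0],
  [0.6,0,0,0,0],
  [0.6,0,0,0,0],
  [0.6,0,0,0.1,0],
  [0.6,0,0,0.3,0],
])

```text
time: 14.1
position: [578.5, 55.8, 124.5]
tcp_rot: [-180.0, 0.3, 8.0]
contact_force: [0.9, 0.3, 0.3]
grip_width: 51.2
grasp_force: 0.0
```

Emit:
jog_arm([
  [0.6,0,0,0.2,0],
  [0.6,-0.2,-0.35,0,0],
  [0.7,-0.2,-0.35,0,0],
  [0.7,-0.2,-0.35,0,0],
  [0.7,0,-0.35,0,0],
  [0.7,0,0,0,0],
  [0.7,0,0,0,0],
  [0.7,0,0,0,0],
])

```text
time: 15.1
position: [491.1, -151.8, 156.0]
tcp_rot: [-180.0, -0.1, 8.2]
contact_force: [-0.5, 1.0, 0.6]
grip_width: 59.6
grasp_force: 0.0
```

```bash
python3 - <<'E'
from meas import *
s=sensors.sense();print(s["position"],s["tcp_rot"],s["contact_force"],s["joints"])
b=snapshot("side");a=snapshot("top")
cv2.imwrite("pics/g3.png",np.hstack([cv2.resize(b[220:300,220:300,::-1],(400,400),interpolation=cv2.INTER_CUBIC),cv2.resize(a[165:265,220:320,::-1],(400,400),interpolation=cv2.INTER_CUBIC)]))
E
```

```text
[ 491.07049092 -151.82397237  155.98991805] [-1.79961419e+02 -5.53560923e-02  8.23059303e+00] [-0.49554424  0.99953744  0.6195615 ] [ 18.43436482  16.95795229  -3.87685785  98.81321843   1.19131204
  64.23433352 -67.56101617]
```

View pics/g3.png

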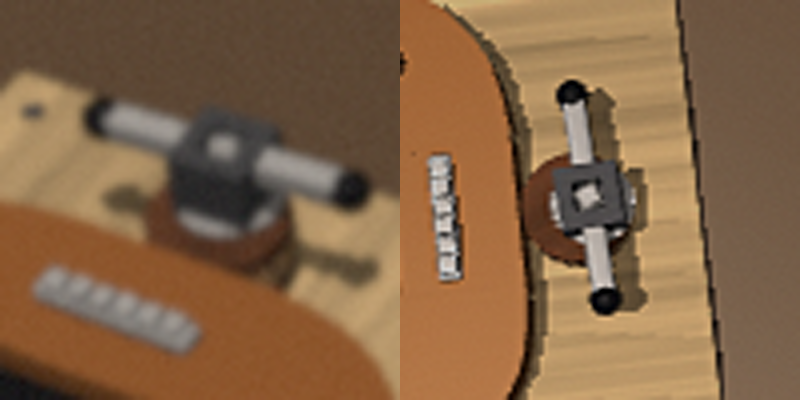

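The side and top views show the hub seated on the spindle and the cam rim against the tail (top crop at about (528,200)). Pickup positions are next.

```bash
python3 - <<'E'
from meas import *
P=[onplane("top",q,94)[:2] for q in((445.3,215.9),(428.1,245.7),(409.3,276.9))]
for p in P: print(p)
print(np.linalg.norm(P[0]-P[1]),np.linalg.norm(P[1]-P[2]),np.degrees(np.arctan2(*(P[2]-P[0])[::-1])))
a=cv2.imread("pics/top0.png");b=cv2.imread("pics/side0.png")
# rack wood top by colour
for c,im,near in(("top",a,(490,-350,34)),("side",b,(490,-350,34))):
    h=cv2.cvtColor(im,cv2.COLOR_BGR2HSV); u,v=proj(c,near).astype(int)
    m=((h[...,0]>8)&(h[...,0]<22)&(h[...,1]>70)&(h[...,2]>140)).astype(np.uint8)
    M=np.zeros_like(m);M[v-70:v+70,u-60:u+60]=1;m=cv2.morphologyEx(m*M,cv2.MORPH_CLOSE,np.ones((3,3)))
    cnt=max(cv2.findContours(m,cv2.RETR_EXTERNAL,cv2.CHAIN_APPROX_NONE)[0],key=cv2.contourArea)
    Q=np.array([onplane(c,q[0],34)[:2] for q in cnt],np.float32); print(c,cv2.minAreaRect(Q),cv2.contourArea(cnt))
m=camera_model
c0=(488,-346);t=np.radians(147.8)
for k in(-90,0,90):
    p=(c0[0]+k*np.cos(t),c0[1]+k*np.sin(t)); print(k,np.round(p,1),proj("top",(*p,94)),proj("side",(*p,94)))
E
```

```text
[ 564.31678066 -391.93723059]
[ 490.0969451  -345.83312383]
[ 413.22029948 -296.08654956]
87.37375263138759 91.56822753276286 147.61029031176332
top ((488.441650390625, -347.0455627441406), (62.44267654418945, 269.9067687988281), 57.7451171875) 2336.0
side ((595.8255615234375, -738.6296997070312), (291.3581848144531, 93.85426330566406), 1.3050745725631714) 689.5
-90 [ 564.2 -394. ] [446.10746418 215.9468087 ] [362.1369803  159.34691478]
0 [ 488. -346.] [428.19950147 246.53460438] [377.96026443 174.78383808]
90 [ 411.8 -298. ] [410.10591227 277.43946044] [395.327522   191.72703526]
```

Emit:
jog_arm([
  [0.75,-0.0876,-0.163,0,0.046],
  [0.75,-0.0876,-0.163,0,0.046],
  [0.75,-0.0876,-0.163,0,0.046],
  [0.75,-0.0876,-0.163,0,0.046],
  [0.75,-0.0876,-0.163,0,0.046],
  [0.75,-0.0876,-0.163,0,0.045],
  [0.75,0,0,0,0],
  [0.75,0,0,0,0],
], squeeze=35)

```text
time: 16.2
position: [412.4, -298.9, 155.5]
tcp_rot: [-180.0, -0.1, 57.6]
contact_force: [0.5, 0.2, 0.1]
grip_width: 64.2
grasp_force: 0.0
```

```bash
python3 - <<'E'
from meas import *
s=sensors.sense();print(s["position"],s["tcp_rot"],s["joints"])
b=snapshot("side")
cv2.imwrite("pics/g4.png",cv2.resize(b[120:230,330:440,::-1],(550,550),interpolation=cv2.INTER_CUBIC))
E
```

```text
[ 412.44080048 -298.91676487  155.52248714] [-1.79990316e+02 -7.23329159e-02  5.75800551e+01] [39.15168855 16.6081523  -6.29349412 99.4247386   1.91603869 64.08490102
 -0.1391302 ]
```

View pics/g4.png

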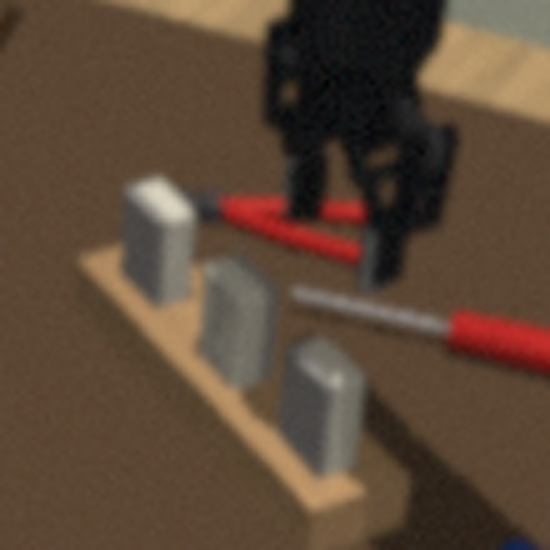

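Side view: the near (crop 320,410) and far pickups show dark metal backs towards the board, and the middle one shows its lighter face. I'll grasp the near one.

Emit:
jog_arm([
  [0.75,0,0,-0.2,0],
  [0.75,0,0,-0.2,0],
  [0.75,0,0,-0.197,0],
  [0.75,0,0,0,0],
  [0.4,0,0,0,0],
  [0.4,0,0,0,0],
  [0.4,0,0,0,0],
  [0.4,0,0,0,0],
])

```text
time: 17.25
position: [412.7, -300.8, 67.3]
tcp_rot: [179.8, -0.0, 57.6]
contact_force: [-0.1, 1.3, 5.0]
grip_width: 43.5
grasp_force: 38.4
```

Emit:
jog_arm([
  [0.4,0,0,0.05,0],
  [0.4,0,0,0.1,0],
  [0.4,0,0,0.1,0],
  [0.4,0,0,0.1,0],
  [0.4,0,0,0,0],
  [0.4,0,0,0,0],
  [0.4,0,0,0,0],
  [0.4,0,0,0,0],
])

```text
time: 18.25
position: [411.1, -300.2, 117.9]
tcp_rot: [-179.9, -0.0, 57.5]
contact_force: [-0.1, -0.6, -1.3]
grip_width: 43.4
grasp_force: 37.8
```

Emit:
jog_arm([
  [0.4,0.056,0.152,0,-0.0415],
  [0.4,0.056,0.152,0,-0.0415],
  [0.4,0.056,0.152,0,-0.0415],
  [0.4,0.056,0.152,0,-0.0415],
  [0.4,0.056,0.152,0,-0.0415],
  [0.4,0.056,0.152,0,-0.0415],
  [0.4,0.056,0.152,0,-0.0415],
  [0.4,0,0,-0.1,0],
])

```text
time: 19.25
position: [472.4, -138.5, 104.0]
tcp_rot: [-180.0, -0.2, 5.6]
contact_force: [0.0, -0.6, -1.8]
grip_width: 43.2
grasp_force: 37.8
```

Emit:
jog_arm([
  [0.4,0,0,-0.1,0],
  [0.4,0,0,-0.1,0],
  [0.4,0,0,-0.08,0],
  [0.4,0,0,-0.02,0],
  [0.4,0,0,0,0],
  [0.4,0,0,0,0],
  [0.4,0,0,0,0],
  [0.4,0,0,0,0],
])

```text
time: 20.25
position: [470.6, -140.9, 58.7]
tcp_rot: [180.0, -0.0, 5.3]
contact_force: [-0.1, 0.6, -1.5]
grip_width: 43.1
grasp_force: 37.7
```

Emit:
jog_arm([
  [0.4,0.042,0.004,-0.013,0],
  [0.4,0.043,0.004,0.002,0],
  [0.4,0.085,0.008,-0.007,0],
  [0.4,0.082,0.008,-0.021,0],
  [0.4,0.077,0.007,-0.036,0],
  [0.4,0.07,0.007,-0.049,0],
  [0.4,0,0,0,0],
  [0.4,0,0,0,0],
], squeeze=20)

```text
time: 21.25
position: [535.8, -134.5, 42.9]
tcp_rot: [179.9, -0.6, 5.3]
contact_force: [1.5, 1.3, 7.7]
grip_width: 43.6
grasp_force: 46.2
```

```bash
python3 - <<'E'
from meas import *
s=sensors.sense();P=s["position"];print(P,s["contact_force"],s["grasp_force"])
b=snapshot("side");p,q=proj("side",P).astype(int)
cv2.imwrite("pics/g5.png",cv2.resize(b[q-50:q+50,p-50:p+50,::-1],(500,500),interpolation=cv2.INTER_CUBIC))
E
```

```text
[ 535.77992332 -134.47318167   42.90710615] [1.49490903 1.32772849 7.66150749] 46.1768513917923
```

View pics/g5.png

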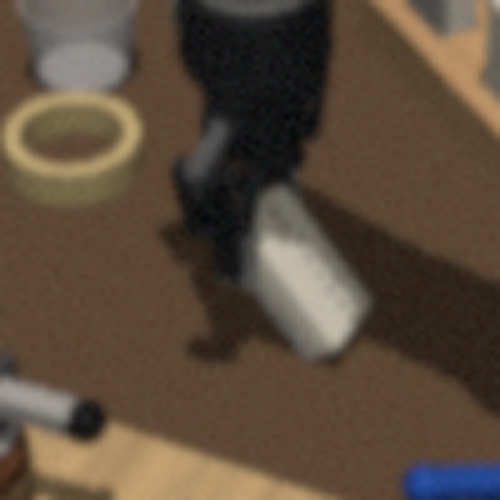

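The pickup is tilted about 50° with its pole-screw face up, at crop (310,280). I'll continue.

Emit:
jog_arm([
  [0.4,0.06,0.006,-0.06,0],
  [0.4,0.05,0.005,-0.07,0],
  [0.4,0.024,0.002,-0.045,0],
  [0.4,0,0,0,0],
  [0.45,0,0,0,0],
  [0.6,0,0,0,0],
  [0.7,0,0,0,0],
  [0.7,0,0,0,0],
])

```text
time: 22.3
position: [549.5, -133.4, 12.9]
tcp_rot: [-180.0, 0.1, 5.2]
contact_force: [-0.4, -0.1, 0.1]
grip_width: 59.8
grasp_force: 0.0
```

Emit:
jog_arm([
  [0.7,0,0,0.1,0],
  [0.7,0,0,0.35,0],
  [0.7,0,0,0.35,0],
  [0.7,-0.3,-0.2,0,0],
  [0.7,-0.3,-0.2,0,0],
  [0.7,-0.3,0,0,0],
  [0.7,0,0,0,0],
  [0.7,0,0,0,0],
])

```text
time: 23.3
position: [416.5, -193.2, 134.7]
tcp_rot: [179.9, -0.2, 5.3]
contact_force: [-0.2, -0.0, -0.1]
grip_width: 60.0
grasp_force: 0.0
```

```bash
cat >> meas.py <<'E'
def flat(near,z=26,cams=("top","side"),name=None):
    for c in cams:
        im=snapshot(c);u,v=np.round(proj(c,(*near,z))).astype(int)
        if name: cv2.imwrite(f"pics/{name}_{c}.png",cv2.resize(im[v-30:v+30,u-40:u+40,::-1],(400,300),interpolation=cv2.INTER_CUBIC))
        h=cv2.cvtColor(np.ascontiguousarray(im),cv2.COLOR_RGB2HSV)
        m=((h[...,2]>120)&(h[...,1]<60)).astype(np.uint8);M=np.zeros_like(m);M[v-32:v+32,u-32:u+32]=1
        m=cv2.morphologyEx(m*M,cv2.MORPH_CLOSE,np.ones((3,3)))
        cs=cv2.findContours(m,cv2.RETR_EXTERNAL,cv2.CHAIN_APPROX_NONE)[0]
        if not cs: print(c,"none");continue
        cnt=max(cs,key=cv2.contourArea)
        Q=np.array([onplane(c,q[0],z)[:2] for q in cnt],np.float32); print(c,[np.round(x,1) for x in cv2.minAreaRect(Q)])
E
python3 - <<'E'
from meas import *
s=sensors.sense();P=s["position"];print(P)
flat((512,-137),name="f1")
cv2.imwrite("pics/f1.png",np.hstack([cv2.imread("pics/f1_top.png"),cv2.imread("pics/f1_side.png")]))
E
```

```text
[ 416.48249878 -193.2430225   134.73865592]
top [array([ 536.6, -133.9]), array([82.3, 43.1]), np.float64(5.4)]
side [array([ 535.2, -127.8]), array([87.5, 57.1]), np.float64(5.2)]
```

View pics/f1.png

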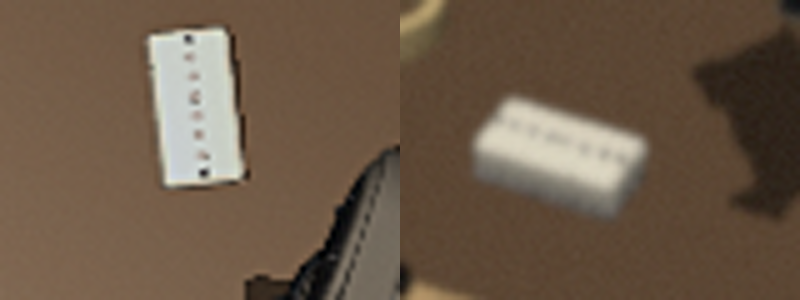

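The pickup lies flat with its poles up at about (536.6,-134.4), and its measured 82 x 43 mm size matches. I'll regrip it at the centre.

Emit:
jog_arm([
  [0.75,0.2,0.098,0,0],
  [0.75,0.2,0.098,0,0],
  [0.75,0.2,0.098,-0.1,0],
  [0.75,0.2,0.098,-0.2,0],
  [0.75,0,0,-0.2,0],
  [0.75,0,0,-0.2,0],
  [0.75,0,0,-0.098,0],
  [0.6,0,0,0,0],
], squeeze=50)

```text
time: 24.4
position: [535.1, -133.9, 13.0]
tcp_rot: [-180.0, 0.1, 5.3]
contact_force: [-0.7, 0.0, 0.0]
grip_width: 51.2
grasp_force: 0.0
```

Emit:
jog_arm([
  [0.4,0,0,0,0],
  [0.4,0,0,0,0],
  [0.4,0,0,0,0],
  [0.4,0,0,0.1,0],
  [0.4,0,0,0.3,0],
  [0.4,0,0,0.3,0],
  [0.4,0,0,0.1,0],
  [0.4,0,0,0,0],
])

```text
time: 25.4
position: [535.9, -134.6, 135.1]
tcp_rot: [180.0, -0.1, 5.3]
contact_force: [-0.8, 0.8, -2.0]
grip_width: 42.4
grasp_force: 52.3
```

Emit:
jog_arm([
  [0.4,0.0274,0.329,0,0],
  [0.4,0.0274,0.329,0,0],
  [0.4,0.0274,0.329,0,0],
  [0.4,0.0274,0.329,0,0],
  [0.4,0.0274,0.329,0,0],
  [0.4,0.0274,0.329,0,0],
  [0.4,0.0274,0.329,0,0.0014],
  [0.4,0,0,0,0],
])

```text
time: 26.4
position: [560.6, 218.3, 131.2]
tcp_rot: [-179.7, 0.3, 6.1]
contact_force: [-0.9, -0.3, -1.6]
grip_width: 42.8
grasp_force: 52.3
```

Emit:
jog_arm([
  [0.4,0,0,-0.1,0],
  [0.4,0,0,-0.1,0],
  [0.4,0,0,-0.1,0],
  [0.4,0,0,-0.03,0],
  [0.4,0,0,0,0],
  [0.4,0,0,0,0],
  [0.4,0,0,0,0],
  [0.4,0,0,0,0],
])

```text
time: 27.4
position: [564.3, 211.2, 84.9]
tcp_rot: [-180.0, -0.1, 5.5]
contact_force: [-0.3, -0.6, -2.5]
grip_width: 42.3
grasp_force: 52.2
```

```bash
python3 - <<'E'
from meas import *
s=sensors.sense();P=s["position"];print(P,s["tcp_rot"],s["contact_force"],s["joints"])
b=snapshot("side");a=snapshot("top");p,q=proj("side",(565,211,80)).astype(int);u,v=proj("top",(565,211,80)).astype(int)
cv2.imwrite("pics/g6.png",np.hstack([cv2.resize(b[q-40:q+40,p-40:p+40,::-1],(400,400),interpolation=cv2.INTER_CUBIC),cv2.resize(a[v-40:v+40,u-40:u+40,::-1],(400,400))]))
E
```

```text
[564.32175721 211.17586898  84.93687456] [-1.79987468e+02 -5.07762798e-02  5.51236991e+00] [-0.3031959 -0.5758322 -2.4938645] [ -15.61271106   30.82296405   -9.43660688   89.17845439    5.54880297
   60.4043297  -110.96579635]
```

View pics/g6.png

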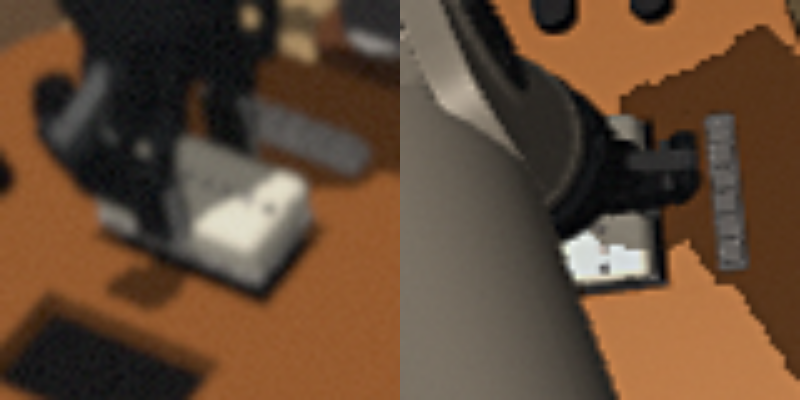

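The pickup is right over rout1, and a dark margin shows evenly on its visible sides. I'll lower it.

Emit:
jog_arm([
  [0.4,0.003,0,-0.03,0],
  [0.4,0,0,-0.03,0],
  [0.4,0,0,-0.02,0],
  [0.4,0,0,-0.01,0],
  [0.4,0,0,0,0],
  [0.4,0,0,0,0],
  [0.4,0,0,0,0],
  [0.4,0,0,0,0],
])

```text
time: 28.5
position: [564.6, 211.0, 71.1]
tcp_rot: [-180.0, -0.0, 5.5]
contact_force: [-0.4, 0.4, -2.7]
grip_width: 42.6
grasp_force: 52.3
```

Emit:
jog_arm([
  [0.4,0,0,-0.02,0],
  [0.4,0,0,-0.02,0],
  [0.4,0,0,-0.01,0],
  [0.4,0,0,0,0],
  [0.4,0,0,0,0],
  [0.4,0,0,0,0],
  [0.4,0,0,0,0],
  [0.4,0,0,0,0],
])

```text
time: 29.5
position: [564.5, 211.1, 63.5]
tcp_rot: [-180.0, -0.0, 5.5]
contact_force: [-0.9, 0.4, -1.4]
grip_width: 42.3
grasp_force: 52.3
```

Emit:
jog_arm([
  [0.5,0,0,0,0],
  [0.65,0,0,0,0],
  [0.65,0,0,0,0],
  [0.65,0,0,0.1,0],
  [0.65,0,0,0.2,0],
  [0,0,0,0,0],
  [0,0,0,0,0],
  [0,0,0,0,0],
])

```text
time: 30.5
position: [563.7, 210.6, 107.6]
tcp_rot: [180.0, 0.1, 5.5]
contact_force: [-0.1, -0.6, -0.6]
grip_width: 1.4
grasp_force: 0.0
```

Emit:
jog_arm([
  [0,0,0,0,0],
  [0,0,0,0,0],
  [0,0,0,-0.1,0],
  [0,0,0,-0.1,0],
  [0,0,0,-0.03,0],
  [0,0,0,-0.01,0],
  [0,0,0,0,0],
  [0,0,0,0,0],
])

```text
time: 31.5
position: [562.8, 210.2, 73.2]
tcp_rot: [179.9, 0.2, 5.5]
contact_force: [-5.6, -2.0, 8.9]
grip_width: -0.1
grasp_force: 4.9
```

Seated: the shut fingers touch its face at z = 73.2, against 73 expected. Middle pickup next.

Emit:
jog_arm([
  [0,0,0,0.4,0],
  [0.75,-0.0414,-0.309,0.15,0.024],
  [0.75,-0.0414,-0.309,0,0.024],
  [0.75,-0.0414,-0.309,0,0.024],
  [0.75,-0.0414,-0.309,0,0.024],
  [0.75,-0.0414,-0.309,0,0.024],
  [0.75,-0.0414,-0.309,0,0.024],
  [0.75,-0.0414,-0.309,0,0.024],
], squeeze=35)

```text
time: 32.5
position: [520.4, -114.9, 154.3]
tcp_rot: [-180.0, 0.0, 35.9]
contact_force: [0.7, -0.5, 0.1]
grip_width: 64.1
grasp_force: 0.0
```

Emit:
jog_arm([
  [0.75,-0.0414,-0.309,0,0.024],
  [0.75,-0.0414,-0.309,0,0.024],
  [0.75,-0.0414,-0.309,0,0.024],
  [0.75,-0.0414,-0.309,0,0.024],
  [0.75,-0.0414,-0.309,0,0.026],
  [0.75,0,0,0,0],
  [0.75,0,0,0,0],
  [0.75,0,0,0,0],
])

```text
time: 33.5
position: [490.7, -343.0, 154.7]
tcp_rot: [-180.0, -0.1, 57.9]
contact_force: [-0.2, 0.5, -0.4]
grip_width: 64.2
grasp_force: 0.0
```

```bash
python3 - <<'E'
from meas import *
s=sensors.sense();print(s["position"],s["tcp_rot"],s["joints"][6])
for c in("top","side"):
    snapshot(c)
    for r in nets.spot_point("pickup1",c):
        if r["confidence"]>.3: print(c,round(r["confidence"],2),np.round(r["uv"]),np.round(onplane(c,r["uv"],52)[:2],1),np.round(onplane(c,r["uv"],60)[:2],1))
    for r in nets.spot_point("handle",c):
        if r["confidence"]>.3: print(c,"h",round(r["confidence"],2),np.round(onplane(c,r["uv"],60)[:2],1))
E
```

```text
[ 490.74932173 -343.03067651  154.65939902] [-1.79956952e+02 -6.94875412e-02  5.78751846e+01] -1.6489315358530339
top 0.73 [429. 250.] [ 483.  -356.3] [ 482.4 -354.5]
top 0.69 [439. 216.] [ 569.4 -387.5] [ 568.3 -385.5]
top 0.62 [209. 223.] [564.9 210.5] [563.8 208.8]
top h 0.93 [251.5 255.8]
top h 0.83 [ 220.5 -268.6]
top h 0.8 [326.1 -85.9]
top h 0.74 [570.6  54.9]
side 0.96 [230. 306.] [561.4 210.6] [556.  215.2]
side 0.69 [362. 170.] [ 565.5 -398.6] [ 560.1 -387.8]
side 0.59 [377. 184.] [ 494.9 -358.7] [ 490.2 -348.4]
side h 0.93 [ 210.7 -205. ]
side h 0.8 [237.3 301.4]
side h 0.79 [574.2  57.8]
side h 0.63 [303.5 -38.5]
```

Emit:
jog_arm([
  [0.75,-0.015,-0.025,-0.15,0],
  [0.75,0,0,-0.2,0],
  [0.75,0,0,-0.15,0],
  [0.75,0,0,-0.088,0],
  [0.4,0,0,0,0],
  [0.4,0,0,0,0],
  [0.4,0,0,0,0],
  [0.4,0,0,0,0],
])

```text
time: 34.8
position: [487.9, -349.1, 67.2]
tcp_rot: [180.0, 0.0, 57.7]
contact_force: [0.3, 0.1, -1.6]
grip_width: 43.4
grasp_force: 38.0
```

Emit:
jog_arm([
  [0.4,0,0,0.05,0],
  [0.4,0,0,0.1,0],
  [0.4,0,0,0.1,0],
  [0.4,0,0,0.1,0],
  [0.4,0,0,0.05,0],
  [0.4,0,0,0,0],
  [0.4,0,0,0,0],
  [0.4,0,0,0,0],
])

```text
time: 35.8
position: [487.2, -348.6, 125.9]
tcp_rot: [-179.9, -0.0, 57.7]
contact_force: [0.7, 0.5, -2.8]
grip_width: 43.4
grasp_force: 38.0
```

Emit:
jog_arm([
  [0.4,0.069,0.199,0,-0.0415],
  [0.4,0.069,0.199,0,-0.0415],
  [0.4,0.069,0.199,0,-0.0415],
  [0.4,0.069,0.199,0,-0.0415],
  [0.4,0.069,0.199,0,-0.0415],
  [0.4,0.069,0.199,0,-0.0415],
  [0.4,0.069,0.199,0,-0.0415],
  [0.4,0,0,-0.1,0],
])

```text
time: 36.8
position: [562.6, -135.2, 112.4]
tcp_rot: [-179.9, -0.2, 5.8]
contact_force: [0.1, 1.5, -2.1]
grip_width: 43.3
grasp_force: 38.1
```

Emit:
jog_arm([
  [0.4,0,0,-0.1,0],
  [0.4,0,0,-0.1,0],
  [0.4,0,0,-0.1,0],
  [0.4,0,0,-0.047,0],
  [0.4,0,0,0,0],
  [0.4,0,0,0,0],
  [0.4,0,0,0,0],
  [0.4,0,0,0,0],
])

```text
time: 37.8
position: [560.5, -140.0, 60.2]
tcp_rot: [180.0, -0.1, 5.4]
contact_force: [-0.2, -0.5, -2.3]
grip_width: 43.2
grasp_force: 38.0
```

Emit:
jog_arm([
  [0.4,-0.042,-0.004,-0.023,0],
  [0.4,-0.043,-0.004,0.002,0],
  [0.4,-0.085,-0.008,-0.007,0],
  [0.4,-0.082,-0.008,-0.021,0],
  [0.4,-0.077,-0.007,-0.036,0],
  [0.4,-0.07,-0.007,-0.049,0],
  [0.4,0,0,0,0],
  [0.4,0,0,0,0],
], squeeze=20)

```text
time: 38.8
position: [509.2, -145.3, 49.4]
tcp_rot: [179.8, -1.2, 5.5]
contact_force: [-3.6, 4.9, 38.8]
grip_width: 43.2
grasp_force: 50.4
```

Emit:
jog_arm([
  [0.4,-0.06,-0.006,-0.06,0],
  [0.4,-0.05,-0.005,-0.07,0],
  [0.4,-0.024,-0.002,-0.045,0],
  [0.4,0,0,0,0],
  [0.45,0,0,0,0],
  [0.6,0,0,0,0],
  [0.7,0,0,0,0],
  [0.7,0,0,0,0],
])

```text
time: 39.8
position: [479.6, -147.6, 13.0]
tcp_rot: [-180.0, 0.1, 5.4]
contact_force: [0.2, -0.2, 0.4]
grip_width: 59.8
grasp_force: 0.0
```

Emit:
jog_arm([
  [0.7,0,0,0.1,0],
  [0.7,0,0,0.35,0],
  [0.7,0,0,0.35,0],
  [0.7,-0.2,-0.2,0,0],
  [0.7,-0.2,-0.3,0,0],
  [0.7,-0.1,0,0,0],
  [0.7,0,0,0,0],
  [0.7,0,0,0,0],
])

```text
time: 40.8
position: [406.6, -221.2, 133.7]
tcp_rot: [-180.0, -0.1, 5.6]
contact_force: [0.1, -0.7, 0.4]
grip_width: 59.7
grasp_force: 0.0
```

```bash
python3 - <<'E'
from meas import *
s=sensors.sense();P=s["position"];print(P)
flat((500,-146),name="f2")
cv2.imwrite("pics/f2.png",np.hstack([cv2.imread("pics/f2_top.png"),cv2.imread("pics/f2_side.png")]))
E
```

```text
[ 406.58579584 -221.20371499  133.70596129]
top [array([ 484.8, -147.3]), array([82.6, 43.1]), np.float64(6.5)]
side [array([ 483.5, -139.9]), array([86.5, 59. ]), np.float64(5.4)]
```

View pics/f2.png

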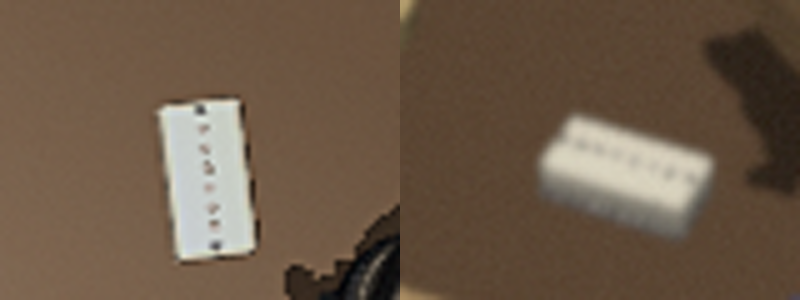

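The pickup lies flat with its poles up at about (484.8,-147.3). I'll grip it and take it to rout2.

Emit:
jog_arm([
  [0.75,0.13,0.123,0,0],
  [0.75,0.13,0.123,0,0],
  [0.75,0.13,0.123,-0.1,0],
  [0.75,0.13,0.123,-0.2,0.001],
  [0.75,0,0,-0.2,0.001],
  [0.75,0,0,-0.2,0],
  [0.75,0,0,-0.091,0],
  [0.6,0,0,0,0],
], squeeze=50)

```text
time: 41.9
position: [482.9, -148.2, 14.0]
tcp_rot: [-179.9, 0.1, 5.8]
contact_force: [-0.4, 0.7, 0.1]
grip_width: 51.5
grasp_force: 0.0
```

Emit:
jog_arm([
  [0.4,0,0,0,0],
  [0.4,0,0,0,0],
  [0.4,0,0,0,0],
  [0.4,0,0,0.1,0],
  [0.4,0,0,0.3,0],
  [0.4,0,0,0.3,0],
  [0.4,0,0,0.1,0],
  [0.4,0,0,0,0],
])

```text
time: 42.9
position: [483.7, -149.0, 135.7]
tcp_rot: [179.9, -0.1, 5.8]
contact_force: [-0.7, 0.1, -1.9]
grip_width: 42.5
grasp_force: 51.7
```

Emit:
jog_arm([
  [0.4,0.0487,0.293,0,0],
  [0.4,0.0487,0.293,0,0],
  [0.4,0.0487,0.293,0,0],
  [0.4,0.0487,0.293,0,0],
  [0.4,0.0487,0.293,0,0],
  [0.4,0.0487,0.293,0,0],
  [0.4,0.0487,0.293,0,0],
  [0.4,0.0487,0.293,0,-0.0014],
])

```text
time: 43.9
position: [540.1, 203.3, 131.9]
tcp_rot: [179.9, 0.3, 5.5]
contact_force: [-0.2, 0.2, -1.8]
grip_width: 42.5
grasp_force: 51.6
```

Emit:
jog_arm([
  [0.4,0.0487,0.293,0,0],
  [0.4,0.0487,0.293,0,0],
  [0.4,0,0,0,0],
  [0.4,0,0,-0.1,0],
  [0.4,0,0,-0.1,0],
  [0.4,0,0,-0.1,0],
  [0.4,0,0,0,0],
  [0.4,0,0,0,0],
])

```text
time: 44.9
position: [556.6, 290.5, 90.0]
tcp_rot: [-180.0, -0.0, 5.5]
contact_force: [0.5, -0.1, -1.9]
grip_width: 42.6
grasp_force: 51.7
```

```bash
python3 - <<'E'
from meas import *
s=sensors.sense();P=s["position"];print(P,s["tcp_rot"],s["contact_force"],s["joints"])
E
```

```text
[556.59253206 290.52274901  89.95778353] [-1.79984946e+02 -3.22768903e-02  5.49880725e+00] [ 0.52241975 -0.06594934 -1.86697909] [ -22.62469969   33.26807804   -9.83598187   84.3383392     6.04406711
   62.87561269 -118.13458103]
```

Emit:
jog_arm([
  [0.4,0.001,0.001,-0.05,0],
  [0.4,0,0,-0.03,0],
  [0.4,0,0,-0.03,0],
  [0.4,0,0,-0.02,0],
  [0.4,0,0,0,0],
  [0.4,0,0,0,0],
  [0.4,0,0,0,0],
  [0.4,0,0,0,0],
])

```text
time: 45.9
position: [556.5, 290.9, 70.4]
tcp_rot: [-180.0, -0.0, 5.5]
contact_force: [0.3, 1.3, -1.9]
grip_width: 42.0
grasp_force: 51.7
```

Emit:
jog_arm([
  [0.4,0,0,-0.02,0],
  [0.4,0,0,-0.02,0],
  [0.4,0,0,-0.006,0],
  [0.4,0,0,0,0],
  [0.5,0,0,0,0],
  [0.65,0,0,0,0],
  [0.65,0,0,0,0],
  [0.65,0,0,0.1,0],
])

```text
time: 46.9
position: [555.6, 290.3, 77.8]
tcp_rot: [179.9, 0.1, 5.5]
contact_force: [-0.4, 0.1, -0.1]
grip_width: 55.4
grasp_force: 0.0
```

Emit:
jog_arm([
  [0.65,0,0,0.2,0],
  [0,0,0,0,0],
  [0,0,0,0,0],
  [0,0,0,0,0],
  [0,0,0,0,0],
  [0,0,0,-0.1,0],
  [0,0,0,-0.08,0],
  [0,0,0,-0.03,0],
])

```text
time: 47.9
position: [555.3, 290.1, 74.7]
tcp_rot: [179.9, 0.2, 5.5]
contact_force: [0.4, 0.2, -0.9]
grip_width: 0.1
grasp_force: 0.0
```

Emit:
jog_arm([
  [0,0,0,-0.02,0],
  [0,0,0,-0.01,0],
  [0,0,0,0,0],
  [0,0,0,0,0],
  [0,0,0,0,0],
  [0,0,0,0,0],
  [0,0,0,0,0],
  [0,0,0,0,0],
])

```text
time: 48.9
position: [556.2, 290.7, 73.2]
tcp_rot: [180.0, 0.0, 5.5]
contact_force: [-3.2, -1.2, 5.1]
grip_width: -0.0
grasp_force: 2.8
```

Seated, with the face at 73.2. Far pickup next.

Emit:
jog_arm([
  [0,0,0,0.4,0],
  [0.75,0.003,-0.3275,0.15,0.0207],
  [0.75,0.003,-0.3275,0,0.0207],
  [0.75,0.003,-0.3275,0,0.0207],
  [0.75,0.003,-0.3275,0,0.0207],
  [0.75,0.003,-0.3275,0,0.0207],
  [0.75,0.003,-0.3275,0,0.0207],
  [0.75,0.003,-0.3275,0,0.0207],
], squeeze=35)

```text
time: 49.9
position: [560.2, -54.7, 155.0]
tcp_rot: [179.9, -0.1, 31.7]
contact_force: [0.6, 0.0, -0.3]
grip_width: 64.2
grasp_force: 0.0
```

Emit:
jog_arm([
  [0.75,0.003,-0.3275,0,0.0207],
  [0.75,0.003,-0.3275,0,0.0207],
  [0.75,0.003,-0.3275,0,0.0207],
  [0.75,0.003,-0.3275,0,0.0207],
  [0.75,0.003,-0.3275,0,0.0207],
  [0.75,0.003,-0.3275,0,0.0207],
  [0.75,0.003,-0.3275,0,0.0207],
  [0.75,0,0,0,0],
])

```text
time: 50.9
position: [559.9, -404.5, 153.6]
tcp_rot: [179.9, 0.3, 57.2]
contact_force: [0.2, 0.8, 0.1]
grip_width: 64.0
grasp_force: 0.0
```

```bash
python3 - <<'E'
from meas import *
s=sensors.sense();print(s["position"],s["tcp_rot"],s["joints"][6])
for c in("top","side"):
    snapshot(c)
    for r in nets.spot_point("pickup1",c):
        if r["confidence"]>.3: print(c,round(r["confidence"],2),np.round(r["uv"]),np.round(onplane(c,r["uv"],52)[:2],1),np.round(onplane(c,r["uv"],60)[:2],1))
    for r in nets.spot_point("handle",c):
        if r["confidence"]>.3: print(c,"h",round(r["confidence"],2),np.round(onplane(c,r["uv"],60)[:2],1))
E
```

```text
[ 559.91087827 -404.48760122  153.6257931 ] [179.91697828   0.29370797  57.16411298] -2.1268474781154096
top 0.85 [440. 214.] [ 576.2 -389.1] [ 575. -387.]
top 0.76 [176. 227.] [554.1 296.1] [553.1 293.8]
top 0.67 [208. 222.] [565.5 213.1] [564.4 211.4]
top h 0.94 [576.   50.2]
top h 0.82 [261.3 259.7]
top h 0.79 [ 232.5 -261.1]
top h 0.74 [326.3 -80.5]
side 0.93 [206. 329.] [564.3 284.8] [558.8 288.6]
side 0.76 [229. 303.] [569.4 206.6] [563.9 211.2]
side 0.67 [292. 186.] [ 700.8 -223.6] [ 694.  -214.6]
side 0.55 [359. 171.] [ 571.2 -389.6] [ 565.7 -378.9]
side h 0.97 [310.3 -38. ]
side h 0.79 [ 199.2 -204.5]
side h 0.78 [584.9  56.7]
side h 0.74 [561.  288.1]
side h 0.59 [234.9 297.5]
```

Emit:
jog_arm([
  [0.75,0,0,0,0],
  [0.75,0,0,-0.1,0],
  [0.75,0,0,-0.1,0],
  [0.75,0,0,0,0],
  [0.75,0,0,0,0],
  [0.75,0,0,0,0],
  [0.75,0,0,0,0],
  [0.75,0,0,0,0],
])

```text
time: 52.2
position: [562.9, -397.1, 125.2]
tcp_rot: [180.0, 0.0, 57.7]
contact_force: [-0.5, -0.7, -0.0]
grip_width: 64.1
grasp_force: 0.0
```

Emit:
jog_arm([
  [0.75,0.002,0,-0.15,0],
  [0.75,0,0,-0.15,0],
  [0.75,0,0,-0.088,0],
  [0.75,0,0,0,0],
  [0.4,0,0,0,0],
  [0.4,0,0,0,0],
  [0.4,0,0,0,0],
  [0.4,0,0,0,0],
])

```text
time: 53.2
position: [563.8, -397.4, 67.9]
tcp_rot: [179.9, 0.0, 57.7]
contact_force: [-0.3, 0.8, 4.3]
grip_width: 43.6
grasp_force: 36.5
```

Emit:
jog_arm([
  [0.4,0,0,0.05,0],
  [0.4,0,0,0.1,0],
  [0.4,0,0,0.1,0],
  [0.4,0,0,0.1,0],
  [0.4,0,0,0,0],
  [0.4,0,0,0,0],
  [0.4,0,0,0,0],
  [0.4,0,0,0,0],
])

```text
time: 54.2
position: [562.6, -396.7, 118.3]
tcp_rot: [-179.9, -0.0, 57.7]
contact_force: [1.4, 0.6, -2.8]
grip_width: 43.1
grasp_force: 37.3
```

Emit:
jog_arm([
  [0.4,-0.0813,0.214,0,-0.0363],
  [0.4,-0.0813,0.214,0,-0.0363],
  [0.4,-0.0813,0.214,0,-0.0363],
  [0.4,-0.0813,0.214,0,-0.0363],
  [0.4,-0.0813,0.214,0,-0.0363],
  [0.4,-0.0813,0.214,0,-0.0363],
  [0.4,-0.0813,0.214,0,-0.0363],
  [0.4,-0.0813,0.214,0,-0.0363],
])

```text
time: 55.2
position: [465.0, -139.0, 119.2]
tcp_rot: [-180.0, -0.0, 5.2]
contact_force: [0.1, 0.1, -1.8]
grip_width: 43.5
grasp_force: 37.3
```

Emit:
jog_arm([
  [0.4,0,0,-0.1,0],
  [0.4,0,0,-0.1,0],
  [0.4,0,0,-0.1,0],
  [0.4,0,0,-0.09,0],
  [0.4,0,0,0,0],
  [0.4,0,0,0,0],
  [0.4,0,0,0,0],
  [0.4,0,0,0,0],
])

```text
time: 56.2
position: [465.7, -140.3, 61.0]
tcp_rot: [180.0, -0.0, 5.4]
contact_force: [0.3, -1.0, -1.8]
grip_width: 43.2
grasp_force: 37.3
```

Emit:
jog_arm([
  [0.4,0.042,0.004,-0.023,0],
  [0.4,0.043,0.004,0.002,0],
  [0.4,0.085,0.008,-0.007,0],
  [0.4,0.082,0.008,-0.021,0],
  [0.4,0.077,0.007,-0.036,0],
  [0.4,0.07,0.007,-0.049,0],
  [0.4,0,0,0,0],
  [0.4,0,0,0,0],
], squeeze=20)

```text
time: 57.2
position: [531.9, -133.8, 44.2]
tcp_rot: [179.9, -0.7, 5.5]
contact_force: [3.7, 1.3, 10.1]
grip_width: 43.5
grasp_force: 47.6
```

Emit:
jog_arm([
  [0.4,0.06,0.006,-0.06,0],
  [0.4,0.05,0.005,-0.07,0],
  [0.4,0.024,0.002,-0.045,0],
  [0.4,0,0,0,0],
  [0.45,0,0,0,0],
  [0.6,0,0,0,0],
  [0.7,0,0,0,0],
  [0.7,0,0,0,0],
])

```text
time: 58.2
position: [544.4, -132.6, 13.4]
tcp_rot: [-180.0, 0.1, 5.4]
contact_force: [0.7, 0.3, -0.1]
grip_width: 59.9
grasp_force: 0.0
```

Emit:
jog_arm([
  [0.7,0,0,0.1,0],
  [0.7,0,0,0.35,0],
  [0.7,0,0,0.35,0],
  [0.7,-0.3,-0.2,0,0],
  [0.7,-0.3,-0.2,0,0],
  [0.7,-0.3,0,0,0],
  [0.7,0,0,0,0],
  [0.7,0,0,0,0],
])

```text
time: 59.2
position: [411.6, -192.5, 135.3]
tcp_rot: [179.9, -0.2, 5.4]
contact_force: [0.0, 0.5, 0.0]
grip_width: 59.9
grasp_force: 0.0
```

```bash
python3 - <<'E'
from meas import *
s=sensors.sense();P=s["position"];print(P)
flat((530,-137),name="f3")
a=cv2.imread("pics/f3_top.png");p=np.array(proj("top",(530,-137,26)));print(p)
E
```

```text
[ 411.58184427 -192.49045911  135.29549306]
top [array([ 534.8, -133.2]), array([81.9, 43. ]), np.float64(5.6)]
side [array([ 533.3, -127.5]), array([87.3, 56.3]), np.float64(5.6)]
[342.76068109 234.33632727]
```

```bash
python3 - <<'E'
import cv2
for n,(u,v) in(("f1",(198,105)),("f2",(208,180))):
    im=cv2.imread(f"pics/{n}_top.png");print(n,im[v-50:v+50,u-25:u+25].reshape(-1,3).mean(0),im[v-60:v+60,u-8:u+8].min(),im[v-60:v+60,u-8:u+8].std())
from meas import *
p=proj("top",(534.8,-133.2,26));o=np.round(proj("top",(530,-137,26)));u,v=((p-o+[40,30])*5).astype(int);im=cv2.imread("pics/f3_top.png")
print(u,v,im[v-50:v+50,u-25:u+25].reshape(-1,3).mean(0),im[v-60:v+60,u-8:u+8].min(),im[v-60:v+60,u-8:u+8].std())
E
```

```text
f1 [195.6938 201.703  197.8566] 119 18.86006827781047
f2 [195.9942 200.5244 196.7908] 100 21.573508763804384
191 142 [195.028  199.9016 195.9924] 121 15.715601972853753
```

Emit:
jog_arm([
  [0.75,0.205,0.098,0,0],
  [0.75,0.205,0.098,0,0],
  [0.75,0.205,0.098,-0.1,0],
  [0.75,0.205,0.098,-0.2,0],
  [0.75,0.002,0,-0.2,0],
  [0.75,0,0,-0.2,0],
  [0.75,0,0,-0.1,0],
  [0.6,0,0,0,0],
], squeeze=50)

```text
time: 60.3
position: [533.4, -133.1, 13.3]
tcp_rot: [-180.0, 0.1, 5.5]
contact_force: [0.2, 0.2, -0.4]
grip_width: 51.3
grasp_force: 0.0
```

Emit:
jog_arm([
  [0.4,0,0,0,0],
  [0.4,0,0,0,0],
  [0.4,0,0,0,0],
  [0.4,0,0,0.1,0],
  [0.4,0,0,0.3,0],
  [0.4,0,0,0.3,0],
  [0.4,0,0,0.1,0],
  [0.4,0,0,0,0],
])

```text
time: 61.3
position: [534.3, -133.8, 135.4]
tcp_rot: [180.0, -0.1, 5.4]
contact_force: [-0.3, 0.6, -2.6]
grip_width: 42.5
grasp_force: 52.2
```

Emit:
jog_arm([
  [0.4,0.0089,0.3056,0,0],
  [0.4,0.0089,0.3056,0,0],
  [0.4,0.0089,0.3056,0,0],
  [0.4,0.0089,0.3056,0,0],
  [0.4,0.0089,0.3056,0,0],
  [0.4,0.0089,0.3056,0,0],
  [0.4,0.0089,0.3056,0,0],
  [0.4,0.0089,0.3056,0,0],
])

```text
time: 62.3
position: [542.6, 233.6, 131.4]
tcp_rot: [179.9, 0.3, 5.4]
contact_force: [-0.1, -0.5, -2.1]
grip_width: 42.6
grasp_force: 52.2
```

Emit:
jog_arm([
  [0.4,0.0089,0.3056,0,0],
  [0.4,0.0089,0.3056,0,0],
  [0.4,0.0089,0.3056,0,0],
  [0.4,0,0,-0.1,0],
  [0.4,0,0,-0.1,0],
  [0.4,0,0,-0.1,0],
  [0.4,0,0,0,0],
  [0.4,0,0,0,0],
])

```text
time: 63.3
position: [549.0, 369.9, 89.6]
tcp_rot: [-180.0, -0.0, 5.3]
contact_force: [0.5, 0.6, -2.9]
grip_width: 42.6
grasp_force: 52.2
```

Emit:
jog_arm([
  [0.4,0,0,0,0],
  [0.4,0,0,0,0],
  [0.4,0,0,0,0],
  [0.4,0,0,0,0],
  [0.4,0,0,0,0],
  [0.4,0,0,0,0],
  [0.4,0,0,0,0],
  [0.4,0,0,0,0],
])

```text
time: 64.3
position: [548.4, 370.6, 89.2]
tcp_rot: [180.0, 0.0, 5.4]
contact_force: [-0.3, 0.2, -2.0]
grip_width: 42.6
grasp_force: 52.2
```

Emit:
jog_arm([
  [0.4,0.003,-0.001,-0.05,0],
  [0.4,0,0,-0.03,0],
  [0.4,0,0,-0.03,0],
  [0.4,0,0,-0.015,0],
  [0.4,0,0,0,0],
  [0.4,0,0,0,0],
  [0.4,0,0,0,0],
  [0.4,0,0,0,0],
])

```text
time: 65.3
position: [548.9, 370.4, 70.7]
tcp_rot: [-180.0, -0.0, 5.4]
contact_force: [-1.3, -0.2, -1.5]
grip_width: 42.4
grasp_force: 52.2
```

Emit:
jog_arm([
  [0.4,0,0,-0.02,0],
  [0.4,0,0,-0.02,0],
  [0.4,0,0,-0.008,0],
  [0.4,0,0,0,0],
  [0.5,0,0,0,0],
  [0.65,0,0,0,0],
  [0.65,0,0,0,0],
  [0.65,0,0,0.1,0],
])

```text
time: 66.3
position: [548.0, 369.7, 77.7]
tcp_rot: [179.9, 0.1, 5.4]
contact_force: [-0.5, 0.4, 1.5]
grip_width: 55.3
grasp_force: 0.0
```

Emit:
jog_arm([
  [0.65,0,0,0.2,0],
  [0,0,0,0,0],
  [0,0,0,0,0],
  [0,0,0,0,0],
  [0,0,0,0,0],
  [0,0,0,-0.1,0],
  [0,0,0,-0.08,0],
  [0,0,0,-0.03,0],
])

```text
time: 67.3
position: [547.8, 369.6, 74.6]
tcp_rot: [179.9, 0.2, 5.4]
contact_force: [-0.5, 0.4, 0.7]
grip_width: 0.2
grasp_force: 0.0
```

Emit:
jog_arm([
  [0,0,0,-0.02,0],
  [0,0,0,-0.01,0],
  [0,0,0,0,0],
  [0,0,0,0,0],
  [0,0,0,0,0],
  [0,0,0,0,0],
  [0,0,0,0,0],
  [0,0,0,0,0],
])

```text
time: 68.3
position: [548.7, 370.3, 73.2]
tcp_rot: [180.0, 0.0, 5.4]
contact_force: [-3.0, -2.8, 5.8]
grip_width: 0.1
grasp_force: 2.8
```

All three are seated. Now I'll fetch the handle.

Emit:
jog_arm([
  [0,0,0,0.4,0],
  [0.6,0.029,-0.298,0.15,0.002],
  [0.6,0.029,-0.298,0,0.002],
  [0.6,0.029,-0.298,0,0.002],
  [0.6,0.029,-0.298,0,0.002],
  [0.6,0.029,-0.298,0,0.002],
  [0.6,0.029,-0.298,0,0.002],
  [0.6,0.026,-0.298,0,0.002],
], squeeze=60)

```text
time: 69.3
position: [579.6, 56.1, 154.9]
tcp_rot: [180.0, -0.1, 8.0]
contact_force: [0.1, 0.2, 0.1]
grip_width: 51.4
grasp_force: 0.0
```

Emit:
jog_arm([
  [0.6,0,0,-0.1,0],
  [0.6,0,0,0,0],
  [0.6,0,0,0,0],
  [0.6,0,0,0,0],
  [0.6,0,0,0,0],
  [0.6,0,0,0,0],
  [0.6,0,0,0,0],
  [0.6,0,0,0,0],
])

```text
time: 70.3
position: [578.9, 57.4, 139.8]
tcp_rot: [180.0, -0.0, 7.9]
contact_force: [-0.3, -0.2, -0.5]
grip_width: 51.2
grasp_force: 0.0
```

```bash
python3 - <<'E'
from meas import *
print(sensors.sense()["position"],sensors.sense()["tcp_rot"])
handle((580,57,83),83.5)
E
```

```text
[578.85366446  57.44120483 139.82647198] [ 1.79997675e+02 -1.61497966e-03  7.93009242e+00]
top none
side ctr [576.5  61.3] mid [580.4  61.7] ang 6.4 len 151 664
```

Emit:
jog_arm([
  [0.6,0,0,-0.2,0],
  [0.6,0,0,-0.15,0],
  [0.6,0,0,-0.1,0],
  [0.6,0,0,-0.035,0],
  [0.6,0,0,0,0],
  [0.4,0,0,0,0],
  [0.3,0,0,0,0],
  [0.3,0,0,0,0],
])

```text
time: 71.5
position: [579.7, 57.5, 68.3]
tcp_rot: [180.0, -0.1, 7.9]
contact_force: [-1.5, 0.4, 5.0]
grip_width: 39.0
grasp_force: 63.3
```

```bash
python3 - <<'E'
from meas import *
s=sensors.sense();print(s["position"],s["tcp_rot"],s["contact_force"],s["ft_torque"],s["grip_width"],s["grasp_force"])
E
```

```text
[579.66196077  57.51722513  68.25180252] [ 1.79983942e+02 -1.19947102e-01  7.94288469e+00] [-1.48866033  0.42394192  4.95257299] [-0.12880998  0.16806881  0.06039046] 38.959544349597856 63.283469807356596
```

Emit:
jog_arm([
  [0.3,0,0,0,-0.012],
  [0.3,0,0,0,-0.012],
  [0.3,0,0,0,-0.012],
  [0.3,0,0,0,0],
  [0.3,0,0,0,0],
  [0.3,0,0,0,0],
  [0.3,0,0,0,0],
  [0.3,0,0,0,0],
])

```text
time: 72.5
position: [579.7, 57.6, 68.2]
tcp_rot: [179.9, -0.1, 1.8]
contact_force: [-0.7, -1.1, 6.0]
grip_width: 39.1
grasp_force: 64.9
```

```bash
python3 - <<'E'
from meas import *
s=sensors.sense();print(s["position"],s["tcp_rot"],s["contact_force"],s["ft_torque"])
E
```

```text
[579.66607324  57.61557707  68.23793668] [ 1.79908023e+02 -1.30022099e-01  1.79346384e+00] [-0.6709706  -1.07616347  6.0355127 ] [-0.19228818  0.14831343  1.46772209]
```

Emit:
jog_arm([
  [0.3,0,0,0,0.022],
  [0.3,0,0,0,0.022],
  [0.3,0,0,0,0],
  [0.3,0,0,0.05,0],
  [0.3,0,0,0.1,0],
  [0.3,0,0,0.15,0],
  [0.3,0,0,0.2,0],
  [0.3,0,0,0,0],
])

```text
time: 73.5
position: [580.3, 57.9, 143.4]
tcp_rot: [-180.0, -0.2, 9.4]
contact_force: [-0.4, -0.2, -3.4]
grip_width: 38.6
grasp_force: 83.4
```

Emit:
jog_arm([
  [0.3,-0.106,-0.25,0,0],
  [0.3,-0.106,-0.25,0,0],
  [0.3,-0.106,-0.25,0,0],
  [0.3,-0.106,-0.25,0,0],
  [0.3,-0.106,-0.25,0,0],
  [0.3,0,0,-0.2,0],
  [0.3,0,0,-0.2,0],
  [0.3,0,0,-0.2,0],
])

```text
time: 74.5
position: [497.6, -129.7, 49.5]
tcp_rot: [-179.9, 0.2, 9.3]
contact_force: [0.1, 0.4, -2.4]
grip_width: 38.3
grasp_force: 83.5
```

Emit:
jog_arm([
  [0.3,0,0,-0.1,0],
  [0.3,0,0,-0.06,0],
  [0.3,0,0,-0.06,0],
  [0.3,0,0,0,0],
  [0.3,0,0,0,0],
  [0.3,0,0,0,0],
  [0.3,0,0,0,0],
  [0.3,0,0,0,0],
])

```text
time: 75.5
position: [499.5, -130.0, 19.2]
tcp_rot: [180.0, -0.0, 9.4]
contact_force: [0.2, 0.2, -3.7]
grip_width: 38.5
grasp_force: 83.3
```

Emit:
jog_arm([
  [0.3,0,0,-0.03,0],
  [0.3,0,0,-0.02,0],
  [0.3,0,0,-0.007,0],
  [0.3,0,0,0,0],
  [0.3,0,0,0,0],
  [0.3,0,0,0,0],
  [0.3,0,0,0,0],
  [0.3,0,0,0,0],
])

```text
time: 76.5
position: [499.0, -129.9, 10.6]
tcp_rot: [-180.0, 0.0, 9.4]
contact_force: [-3.6, 0.3, 5.0]
grip_width: 38.7
grasp_force: 84.0
```

Emit:
jog_arm([
  [0.5,0,0,0,0],
  [0.65,0,0,0,0],
  [0.65,0,0,0,0],
  [0.65,0,0,0.1,0],
  [0.65,0,0,0.3,0],
  [0.65,0,0,0.35,0],
  [0.65,-0.2,-0.3,0.1,0],
  [0.65,-0.1,-0.3,0,0],
])

```text
time: 77.5
position: [455.2, -221.4, 141.5]
tcp_rot: [179.8, -0.3, 9.5]
contact_force: [0.1, -1.6, 0.5]
grip_width: 55.7
grasp_force: 0.0
```

Emit:
jog_arm([
  [0.65,-0.1,-0.3,0,0],
  [0.65,0,-0.3,0,0],
  [0.65,0,0,0,0],
  [0.65,0,0,0,0],
  [0.65,0,0,0,0],
  [0.65,0,0,0,0],
  [0.65,0,0,0,0],
  [0.65,0,0,0,0],
])

```text
time: 78.5
position: [439.4, -309.8, 138.0]
tcp_rot: [-180.0, 0.0, 9.4]
contact_force: [-0.8, -0.0, 0.4]
grip_width: 55.5
grasp_force: 0.0
```

```bash
python3 - <<'E'
from meas import *
s=sensors.sense();print(s["position"],s["contact_force"])
cv2.imwrite("pics/end.png",snapshot("top")[60:460,60:560,::-1].repeat(1,0)) 
im=cv2.imread("pics/end.png");cv2.imwrite("pics/end.png",cv2.resize(im,(750,600),interpolation=cv2.INTER_CUBIC))
E
```

```text
[ 439.42205081 -309.75105106  138.01458956] [-0.80249426 -0.02384241  0.44471569]
```

View pics/end.png

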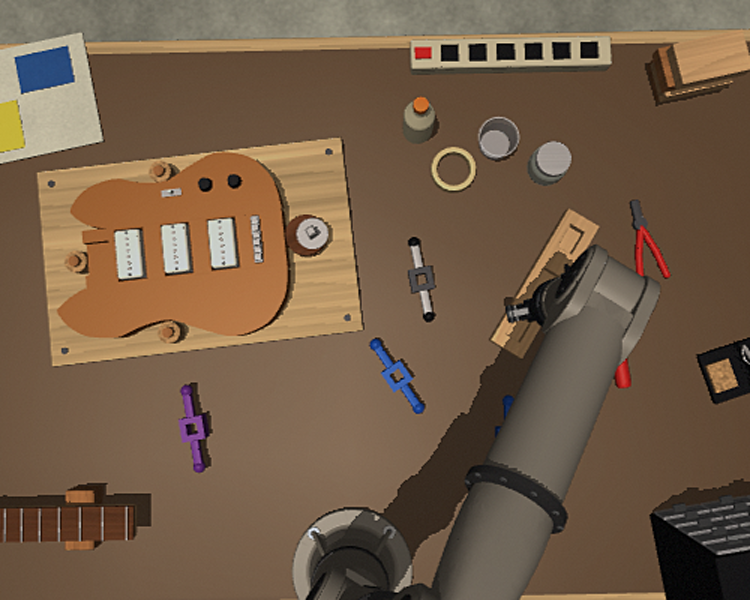

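The final view shows all three pickups in their routs with poles up (at (130,254), (176,247) and (222,243)). The cam is against the tail at (310,236), and the handle stands on the bench at (421,279).

```bash
python3 -c "
from rig import robot
print(robot.sign_off())"
```

```text
the job is handed in; nothing more can be done
None
```

The job is done and handed in at about 79 s: the cam is clamped hard against the tail, all three pickups sit fully down in their routs with pole screws up, and the handle is back on the bench beside the board.

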